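# Slide a relief tile out over the end of the ledge for waxing

### The job

The edge of the terracotta bird tile has to be waxed before glazing: with your fingertips push the tile back against the batten behind it and along the raised ledge board, until three to five centimetres of it stand out past the board's open end. Leave it lying flat with its back edge square and snug along the batten. Only push it, with a light hand, never lift or tip it, leave everything else where it is, and come away clear.

Things in the scene. Friction and masses are not known exactly. Their poses are not given: they have to be found in the camera images.
- tile: loose terracotta tile, pale bird in relief on top (4 mm high, decoration only), lying flat on the deck. 100 mm (x) by 150 mm (y) by 9 mm thick; about 0.27 kg, dry friction. Origin: centre of the underside. x points roughly to the batten, y along the board, as the board's. Starts wholly on the deck, its middle 15 to 45 mm short of the batten, up to 11 degrees askew
- board: fixed chipboard ledge board on bearers, 180 mm deep (x), 500 mm long (y), flat deck top 63 mm above the bench. Origin: on the bench under the deck's middle; x points to the back, y to the closed end (robot's left). A batten runs along the back and a like one across the closed end (y = 230 to 250 mm) as a stop. The end at y = -250 mm and the front (x = -90 mm) are open
- batten (a point): middle of the foot of the back batten's front face, at deck height (board x = 70 mm, y = 0); axes as the board's. The batten is 20 mm thick, stands 22 mm above the deck and runs the deck's full length. The tile is snug when its origin is at x = -50 mm here
- ledge_end (a point): middle of the upper edge of the board's open end, at deck height (board x = 0, y = -250 mm); axes as the board's, so -y points out past the end. With the tile's origin at y = +35 mm here, 40 mm of the tile overhang
- test_tile: bystander: small white and blue L-shaped glaze test tile, 32 x 40 mm foot, 45 mm high, standing on the deck near the closed end, behind the tile's trailing edge. Origin: centre of the underside
- wax_jar: bystander: closed jar of wax with a yellow cap, 66 mm across, 75 mm high, standing on the bench beyond the board's open end, at least 75 mm clear of the finished tile. Origin: centre of the underside
- glaze_a: bystander: closed glaze jar with a green cap, 56 mm across, 85 mm high, on the bench behind the board. Origin: centre of the underside
- glaze_b: bystander: closed glaze jar with a red cap, 56 mm across, 85 mm high, on the bench behind the board. Origin: centre of the underside
- brush: bystander: wax brush about 180 mm long lying on the bench. Origin: at its underside, near its middle; it lies along its x
- loop_tool: bystander: turning tool with a wooden handle and steel ends, 205 mm long, 13 mm thick, lying on the bench in front of the board, along its y. Origin: underside of the handle's middle
- rib: bystander: flat dark wooden kidney, 55 x 140 x 6 mm, lying on the bench left of the board. Origin: centre of the underside
Mind the look-alikes: they are no part of the job. There is more than one size of the tile; the job needs the largest.

How it is judged (in metres and radians):
At the end, for the whole second after the job is handed in: The tile lies at rest and flat on the deck, 28 to 52 mm of it past the board's open end, parallel to the batten within 3.4 degrees and its middle within 6 mm of snug against it; every other thing is within 15 mm of where it began (y of tile in the frame of ledge_end between 0.023 and 0.047 m and x of tile in the frame of ledge_end between 0.014 and 0.023 m and angle between the y axis of tile and the y axis of board, either way round below 0.06 rad and z of tile in the frame of ledge_end between -0.003 and 0.003 m and angle between tile's own z axis and vertical below 0.04 rad and linear speed of tile below 0.01 m/s and distance of each of test_tile, wax_jar, glaze_a, glaze_b, brush, loop_tool, rib from where it was at the start of the episode below 0.015 m); the robot touches nothing.
It fails at once if the tile is lifted off the deck (more than 6 mm) or drops over the edge (z of tile in the frame of ledge_end above 0.006 m or z of tile in the frame of ledge_end below -0.012 m).
It fails at once if the tile is tipped more than 6 degrees (angle between tile's own z axis and vertical above 0.105 rad).
It fails at once if the fingers strike or press the tile with more than 40 N (contact force between the fingers and tile above 40 N).
It fails at once if something other than the tile is pushed more than 15 mm from its place (distance of any of test_tile, wax_jar, glaze_a, glaze_b, brush, loop_tool, rib from where it was at the start of the episode above 0.015 m).
It also fails if it takes over 64 s, if anything falls off the work surface, if the arm or the gripper's body presses on something with over 40 N, if the wrist force passes 120 N, or if a joint passes its speed limit or range.

### The arm

A 6-joint arm with a two-finger parallel gripper is mounted at the origin on the work surface. World frame = base frame: x ahead of the robot, y to its left, z up, the work surface at z = 0. Lengths are in mm, angles in rad, forces in N, time in s.
With the tool pointing down it reaches from about 275 to 750 mm from the base axis. Payload 10.2 kg.
Tool frame: the origin (TCP) lies at the very end of the fingers, on their centre line; the grasp point (between the pads) lies 19 mm behind it (ctrl.pinch_z is the distance from the TCP to the grasp point, in mm); y points along the fingers, z is the direction in which the jaws open and shut, and the axes are right-handed (so a half turn about y gives the same grasp; the last joint's range is limited). The gripper opens to 85 mm and grips with 20 to 120 N. Pads are 22 mm wide; open, the fingers measure 114 mm over their backs; the gripper's body (76 mm by 85 mm) begins 54 mm behind the grasp point. The pads swing forward as they close: fully open they stand 13 mm farther back than shut.
Start: joints at [0.899, 0.313, 1.498, -0, 1.331, -0.223], TCP at [227.802, 473.009, 206.194] pointing down, gripper open.
Joint ranges: [-2.94, 2.94], [-0.97, 2.17], [0.19, 2.56], [-1.23, 4.37], [0.02, 3.11], [-2.88, 2.88]. Speed limits (rad/s): [2.39, 2.39, 3.01, 3.14, 3.14, 3.14].

### API

Orientations are given as a unit quaternion [w, x, y, z].
In Python, from rig import sense, eyes, ctrl gives the robot as it stands. The module is installed in compiled form; this text tells all that it offers.
- The arm moves only by the shell command python3 -m handwheel 'ROWS' [FORCE]. ROWS is JSON, a list of rows, each an object of numbers: "grip": the finger opening in mm, from 0 to 85.4; "tx", "ty", "tz": the shift along the tool's x, y, z in mm; "wx", "wy", "wz": the turn, a rotation vector about the tool's x, y, z in rad. In form: [{"grip": .., "tx": .., "ty": .., "tz": .., "wx": .., "wy": .., "wz": ..}, ...]. A call has 1 to 10 rows; each row shifts and turns the commanded pose from where the row before left it, along the tool's axes as they then stand; what a row does not reach is not made up. A row lasts 1/12 s, in which the tool goes at most 41.7 mm and 7.16 degrees, less where a joint would pass 70% of its speed; a pose out of reach is approached as far as the arm can. A call is refused whole if a number of a shift passes 41.7 or a number of a turn 0.125, either way. A call with a gripper value outside its range is refused whole. The fingers move at their own pace and stop on an object; FORCE is the grip in N (left out, the last holds). Time passes only in rows, so rows that do not move let the fingers close. It gives the time, the measured TCP pose, the force and the opening at its end, in the units of the state.
- sense(): the state, without advancing time (a new reading comes with each control period).
- eyes.capture(name): name is "scene" or "side" or "wrist"; returns a dict with "pixels" (420x560x3 uint8, red, green, blue), "mtx" (3x3 intrinsics, pixels), "R" (3x3) and "t" (3): a world point X has camera coordinates R X + t. Camera axes: x right, y down, z forward; pixel columns grow to the right and rows downward; lengths in mm; the calibration is good to about 2 mm. A picture is of the moment at which its call begins. There is no depth.
- ctrl.finish_job(): hands the job in, once; it reports no verdict.
The state is a dict: "time_s": time; "joints": joint angles; "dq": joint speeds; "tau": joint torques, N m; "eef_pos": TCP position; "ee_rot": TCP orientation; "force": force on the tool from outside, world axes, zero at the start; "wrist_torque": the same for the moment, N m; "grip_width": opening from 0.0 (shut) to 1.0 (fully open).
Only numpy, scipy, OpenCV 4.12 (cv2) and the standard library are available. Lean on these libraries where they do the work, as an engineer would, in place of code of your own. Each camera call takes 0.05 s, during which the arm holds its last target.

## Working session

There is one attempt and no reset: what is moved stays moved. The work goes in short steps, Python scripts to look and compute and a shell command to move; the robot and the scene stay as the last step left them, time stands still between calls to the robot, and variables do not carry over. Pictures are saved under pics/ and viewed, and the job is handed in when it is done.

```bash
mkdir -p pics; python3 - <<'E'
from rig import sense, eyes, ctrl
import cv2
for n in ["scene","side","wrist"]:
    c=eyes.capture(n); cv2.imwrite(f"pics/{n}0.png",c["pixels"][:,:,::-1])
    print(n,c["mtx"].tolist(),c["R"].round(4).tolist(),c["t"].round(2).tolist())
print(sense())
E
```

```text
scene [[522.8058536834952, 0.0, 279.91686203291164], [0.0, 522.8058536834952, 208.16926568767502], [0.0, 0.0, 1.0]] [[-0.8713, 0.4907, 0.008], [0.258, 0.4717, -0.8432], [-0.4175, -0.7326, -0.5376]] [500.04, -95.76, 1721.47]
side [[388.90298841111115, 0.0, 277.85344677556935], [0.0, 388.90298841111115, 214.4192869571713], [0.0, 0.0, 1.0]] [[-0.9153, -0.4026, -0.0083], [-0.2891, 0.6714, -0.6824], [0.2803, -0.6222, -0.7309]] [515.44, 213.56, 943.88]
wrist [[324.71334139583615, 0.0, 285.23833495333713], [0.0, 324.71334139583615, 211.25955264068799], [0.0, 0.0, 1.0]] [[0.4341, 0.9009, -0.0007], [0.8553, -0.4119, 0.3142], [0.2828, -0.137, -0.9494]] [-523.42, -40.47, 379.46]
{'time_s': 0.15, 'joints': array([ 8.98591953e-01,  3.13291497e-01,  1.49822338e+00,  2.55032478e-06,
        1.33098849e+00, -2.23382846e-01]), 'dq': array([-0.00217149, -0.00016157, -0.00293426, -0.00176481,  0.00073933,
        0.00035544]), 'tau': array([ 1.75202316e-03, -4.12364388e+01, -2.59801698e+01, -2.32978846e-04,
        3.15173616e-03,  1.25919780e-05]), 'eef_pos': array([227.67416382, 472.8420138 , 205.79664207]), 'ee_rot': array([-0.68908638,  0.6896661 , -0.15749424,  0.15721383]), 'force': array([ 0.28530249, -0.68955492,  0.54714348]), 'wrist_torque': array([-0.00667084, -0.03817927,  0.00254499]), 'grip_width': 0.9996005339483666}
```

View pics/scene0.png

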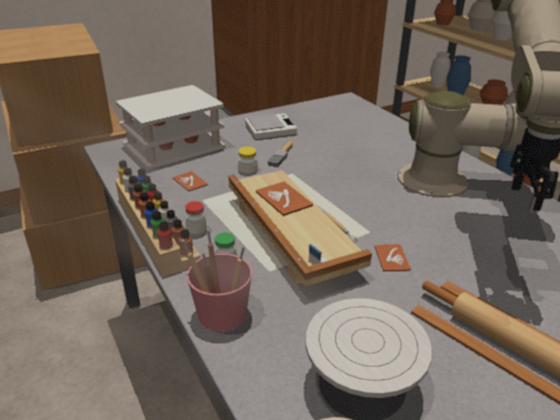

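View pics/side0.png

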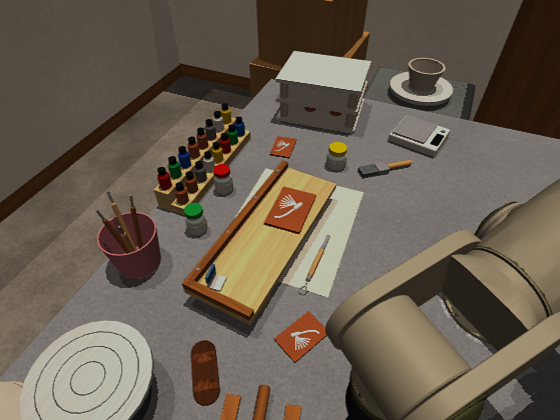

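View pics/wrist0.png

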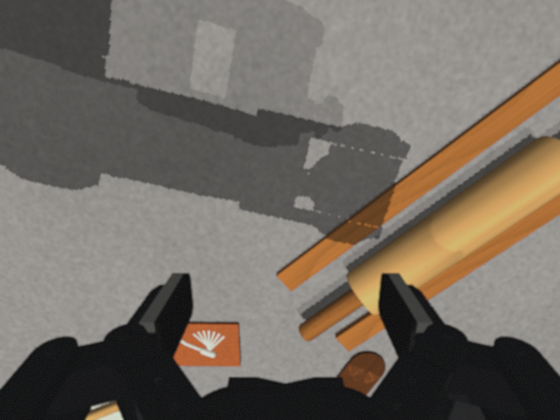

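Both views show the tile on the board: around (285,197) in scene and (290,209) in side. The other bird tiles lie on the bench. In the side view the deck runs from about (187,285)/(250,315) at the closed end to (285,165)/(335,180) at the open end. I'll enlarge the views to measure it.

```bash
python3 - <<'E'
import cv2
a=cv2.imread("pics/side0.png")[155:325,175:345]; cv2.imwrite("pics/side_z.png",cv2.resize(a,None,fx=3.5,fy=3.5,interpolation=cv2.INTER_CUBIC))
a=cv2.imread("pics/scene0.png")[160:290,220:380]; cv2.imwrite("pics/scene_z.png",cv2.resize(a,None,fx=4.5,fy=4.5,interpolation=cv2.INTER_CUBIC))
E
```

```text
(no output)
```

View pics/side_z.png

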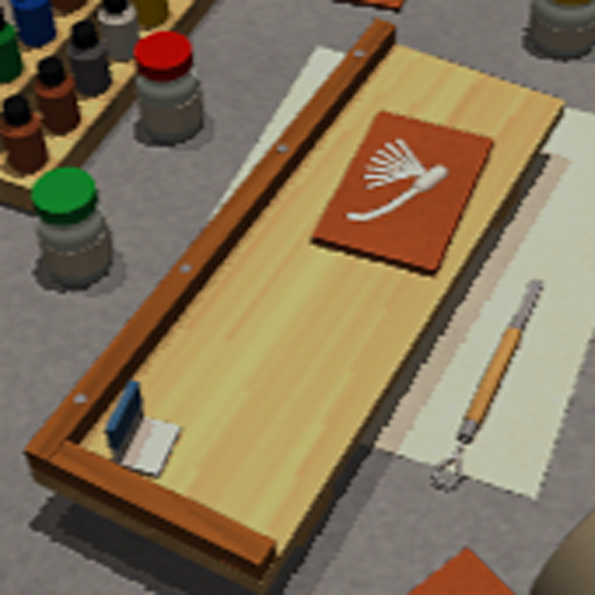

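View pics/scene_z.png

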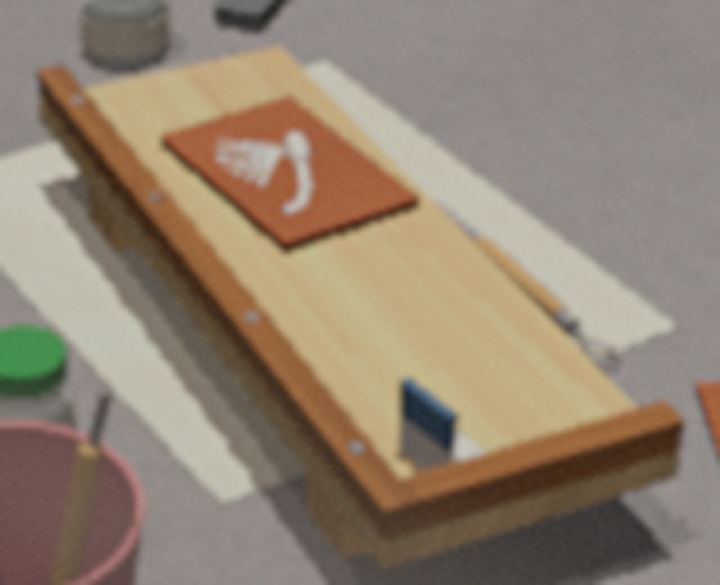

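```bash
cat > h.py <<'E'
import numpy as np, cv2
def ray(c,uv,z):
    K,R,t=[np.array(c[k],float) for k in("mtx","R","t")]
    d=R.T@np.linalg.inv(K)@[uv[0],uv[1],1]; o=-R.T@t
    return o+d*(z-o[2])/d[2]
def proj(c,X):
    K,R,t=[np.array(c[k],float) for k in("mtx","R","t")]
    p=K@(R@np.asarray(X,float)+t); return p[:2]/p[2]
def tilequad(c,near):
    """corners of red-orange blob containing pixel `near` (bird filled in)"""
    im=cv2.cvtColor(c["pixels"],cv2.COLOR_RGB2BGR); hsv=cv2.cvtColor(im,cv2.COLOR_BGR2HSV)
    m=cv2.inRange(hsv,(4,150,110),(13,255,255))
    cs,_=cv2.findContours(m,cv2.RETR_EXTERNAL,cv2.CHAIN_APPROX_NONE)
    cs=[k for k in cs if cv2.pointPolygonTest(cv2.convexHull(k),near,False)>=0 and cv2.contourArea(k)>150]
    k=cv2.convexHull(min(cs,key=cv2.contourArea))
    for e in np.arange(1,15,.5):
        q=cv2.approxPolyDP(k,e,True)
        if len(q)==4: return q[:,0].astype(float),m
    return k[:,0],m
E
python3 - <<'E'
from rig import eyes
from h import *
for n,near in(("side",(283,210)),("scene",(273,196))):
    c=eyes.capture(n); q,m=tilequad(c,near); print(n,q.tolist())
    P=np.array([ray(c,u,72) for u in q]); print(P[:,:2].round(1).tolist(), P.mean(0).round(1), np.linalg.norm(P-np.roll(P,-1,0),axis=1).round(1))
    cv2.imwrite(f"pics/m_{n}.png",m)
S=eyes.capture("side");C=eyes.capture("scene")
z=lambda u:(175+(u[0]+.5)/3.5-.5,155+(u[1]+.5)/3.5-.5)
y=lambda u:(220+(u[0]+.5)/4.5-.5,160+(u[1]+.5)/4.5-.5)
for nm,u,h in(("front open deck",(563,101),63),("batten top in open",(397,32),85),("batten top out open",(378,20),85),("outer back closed",(28,460),85),("front closed top out",(275,545),85),("inner corner btm",(68,440),85)):
    print("side",nm,ray(S,z(u),h)[:2].round(1))
for nm,u,h in(("front open deck",(282,47),63),("batten top in open",(66,66),85),("out open",(40,72),85),("outer back closed",(388,512),85),("front closed out",(682,425),85),("front closed in",(668,403),85)):
    print("scene",nm,ray(C,y(u),h)[:2].round(1))
E
```

```text
side [[283.0, 187.0], [315.0, 195.0], [299.0, 231.0], [264.0, 222.0]]
[[593.5, -107.4], [497.2, -112.7], [489.3, 29.9], [586.1, 37.5]] [541.5 -38.2  72. ] [ 96.4 142.8  97.1 145.1]
scene [[257.0, 190.0], [285.0, 183.0], [311.0, 204.0], [282.0, 213.0]]
[[592.3, -103.5], [500.9, -100.1], [495.9, 36.0], [589.1, 37.2]] [544.6 -32.6  72. ] [ 91.4 136.2  93.1 140.8]
side front open deck [ 461.1 -191.2]
side batten top in open [ 614.4 -195. ]
side batten top out open [ 635.9 -203.6]
side outer back closed [667.5 298.2]
side front closed top out [493.2 289.3]
side inner corner btm [651.8 274.7]
scene front open deck [ 459.9 -188.4]
scene batten top in open [ 619.4 -198.5]
scene out open [ 638.  -199.3]
scene outer back closed [675.  296.9]
scene front closed out [501.8 311. ]
scene front closed in [496.4 292. ]
```

```bash
cat >> h.py <<'E'
from scipy.spatial.transform import Rotation as Ro
def pose(s):
    q=s["ee_rot"]; return np.array(s["eef_pos"]),Ro.from_quat([q[1],q[2],q[3],q[0]]).as_matrix()
YAW=-3.9*np.pi/180
BX=np.array([np.cos(YAW),np.sin(YAW),0]);BY=np.array([-np.sin(YAW),np.cos(YAW),0]);BO=np.array([565.5,53.7,0])
b2w=lambda x,y,z=0:BO+BX*x+BY*y+[0,0,z]
w2b=lambda p:(round(float((np.asarray(p)-BO)@BX),1),round(float((np.asarray(p)-BO)@BY),1))
E
python3 - <<'E'
from rig import sense
from h import *
p,R=pose(sense()); print(R.round(3)); 
yz=np.arctan2(R[1,2],R[0,2]);yx=np.arctan2(R[1,0],R[0,0]);print("yaw x,z deg",np.degrees([yx,yz]))
for u in[(592.9,-105.5),(499,-106.4),(492.6,33),(587.6,37.4)]: print(w2b([*u,0]))
print(b2w(-110,-80))
E
```

```text
[[ 0.901 -0.     0.434]
 [-0.434 -0.     0.901]
 [-0.    -1.    -0.   ]]
yaw x,z deg [-25.71375015  64.28625063]
(38.2, -157.0)
(-55.5, -164.3)
(-71.3, -25.6)
(23.2, -14.8)
[450.31350607 -18.63306033   0.        ]
```

```bash
python3 -m handwheel '[{"grip":0,"wy":-0.095},{"grip":0,"wy":-0.095},{"grip":0,"wy":-0.095},{"grip":0,"wy":-0.095},{"grip":0},{"grip":0}]' 20; python3 - <<'E'
from rig import sense
from h import *
s=sense();p,R=pose(s); print(p,R.round(3),s["grip_width"],s["force"])
print((R.T@(b2w(-108,-75,205)-p)).round(1))
E
```

```text
[227.77302198 472.94824823 206.06365715] [[ 0.901 -0.     0.434]
 [-0.434 -0.     0.901]
 [-0.    -1.    -0.   ]] 0.9977775906651918 [-0.75943059  0.41232528 -1.08872852]
[ 413.8    1.2 -341. ]invalid input
```

The rows need all their keys.

```bash
python3 -m handwheel '[{"grip":0,"tx":0,"ty":0,"tz":0,"wx":0,"wy":-0.095,"wz":0},{"grip":0,"tx":0,"ty":0,"tz":0,"wx":0,"wy":-0.095,"wz":0},{"grip":0,"tx":0,"ty":0,"tz":0,"wx":0,"wy":-0.095,"wz":0},{"grip":0,"tx":0,"ty":0,"tz":0,"wx":0,"wy":-0.095,"wz":0},{"grip":0,"tx":0,"ty":0,"tz":0,"wx":0,"wy":0,"wz":0},{"grip":0,"tx":0,"ty":0,"tz":0,"wx":0,"wy":0,"wz":0}]' 20; python3 - <<'E'
from rig import sense
from h import *
s=sense();p,R=pose(s); print(p,R.round(3),s["grip_width"],s["force"])
print((R.T@(b2w(-108,-75,205)-p)).round(1))
E
```

```text
time_s: 0.85
eef_pos: [227.8, 473.0, 206.2]
ee_rot: [-0.707, 0.707, -0.025, 0.025]
force: [0.1, -0.2, -0.0]
grip_width: 0.143
[227.80990176 472.99071979 206.16503763] [[ 0.997 -0.     0.072]
 [-0.072 -0.     0.997]
 [-0.    -1.    -0.   ]] 0.14290396987465873 [ 0.10190043 -0.15572992 -0.00112201]
[ 259.1    1.2 -469.4]
```

```bash
python3 -m handwheel '[{"grip":0,"tx":13,"ty":0,"tz":-23.5,"wx":0,"wy":0,"wz":0},{"grip":0,"tx":13,"ty":0,"tz":-23.5,"wx":0,"wy":0,"wz":0},{"grip":0,"tx":13,"ty":0,"tz":-23.5,"wx":0,"wy":0,"wz":0},{"grip":0,"tx":13,"ty":0,"tz":-23.5,"wx":0,"wy":0,"wz":0},{"grip":0,"tx":13,"ty":0,"tz":-23.5,"wx":0,"wy":0,"wz":0},{"grip":0,"tx":13,"ty":0,"tz":-23.5,"wx":0,"wy":0,"wz":0},{"grip":0,"tx":13,"ty":0,"tz":-23.5,"wx":0,"wy":0,"wz":0},{"grip":0,"tx":13,"ty":0,"tz":-23.5,"wx":0,"wy":0,"wz":0},{"grip":0,"tx":13,"ty":0,"tz":-23.5,"wx":0,"wy":0,"wz":0},{"grip":0,"tx":13,"ty":0,"tz":-23.5,"wx":0,"wy":0,"wz":0}]'
python3 -m handwheel '[{"grip":0,"tx":13,"ty":0,"tz":-23.5,"wx":0,"wy":0,"wz":0},{"grip":0,"tx":13,"ty":0,"tz":-23.5,"wx":0,"wy":0,"wz":0},{"grip":0,"tx":13,"ty":0,"tz":-23.5,"wx":0,"wy":0,"wz":0},{"grip":0,"tx":13,"ty":0,"tz":-23.5,"wx":0,"wy":0,"wz":0},{"grip":0,"tx":13,"ty":0,"tz":-23.5,"wx":0,"wy":0,"wz":0},{"grip":0,"tx":13,"ty":0,"tz":-23.5,"wx":0,"wy":0,"wz":0},{"grip":0,"tx":13,"ty":0,"tz":-23.5,"wx":0,"wy":0,"wz":0},{"grip":0,"tx":13,"ty":0,"tz":-23.5,"wx":0,"wy":0,"wz":0},{"grip":0,"tx":13,"ty":0,"tz":-23.5,"wx":0,"wy":0,"wz":0},{"grip":0,"tx":12,"ty":0,"tz":-23.5,"wx":0,"wy":0,"wz":0}]'
python3 - <<'E'
from rig import sense,eyes
from h import *
s=sense();p,R=pose(s); print(p,R.round(3),s["grip_width"],s["force"])
print((R.T@(b2w(-108,-75,68)-p)).round(1),w2b(p))
c=eyes.capture("wrist"); cv2.imwrite("pics/w1.png",c["pixels"][:,:,::-1])
c=eyes.capture("side"); cv2.imwrite("pics/s1.png",c["pixels"][:,:,::-1])
E
```

```text
time_s: 1.68
eef_pos: [341.7, 228.4, 206.3]
ee_rot: [0.707, -0.707, 0.025, -0.026]
force: [-0.0, -0.2, 0.2]
grip_width: 0.001
time_s: 2.52
eef_pos: [454.3, -15.1, 206.3]
ee_rot: [-0.707, 0.707, -0.025, 0.026]
force: [0.2, 0.6, -0.8]
grip_width: -0.004
[454.34361021 -15.05466524 206.25139288] [[ 0.997  0.     0.072]
 [-0.072 -0.     0.997]
 [ 0.    -1.    -0.   ]] -0.004189694957971849 [ 0.21119306  0.63447935 -0.78717205]
[ -1.8 138.3   1.2] (-106.2, -76.2)
```

View pics/w1.png

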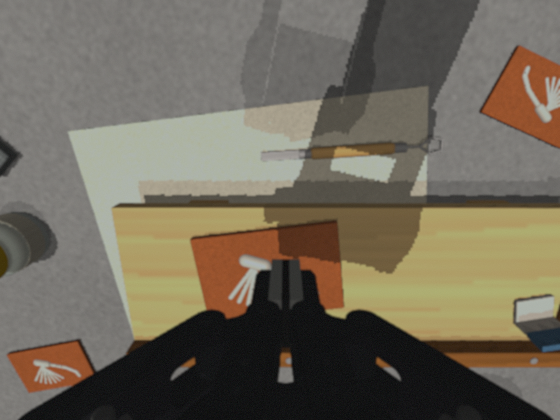

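View pics/s1.png

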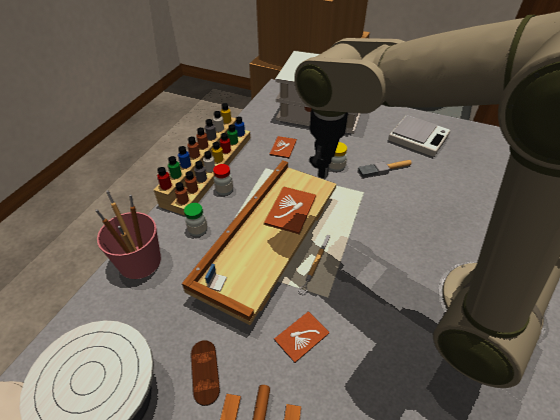

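The wrist view shows the tile's front corners at (192,238) and (338,222), and the deck's open front corner at (113,207). I'll use these to cross-check the measurement.

```bash
python3 - <<'E'
from rig import eyes
from h import *
c=eyes.capture("wrist")
for n,u,z in(("tile",(192,238),72),("tile",(338,222),72),("tile",(343,307),72),("deck open front",(113,207),63),("deck front",(558,205),63),("open back deck",(132,341),63)):
    P=ray(c,u,z);print(n,P.round(1),w2b(P))
E
```

```text
tile [ 494.4 -114.4   72. ] (-59.5, -172.5)
tile [488.3  32.1  72. ] (-75.5, -26.8)
tile [586.8  35.1  72. ] (22.5, -17.1)
deck open front [ 458.8 -190.8   63. ] (-89.8, -251.2)
deck front [490.1 252.9  63. ] (-88.7, 193.6)
open back deck [ 620.9 -208.2   63. ] (73.1, -257.5)
```

```bash
python3 -m handwheel '[{"grip":0,"tx":0,"ty":15,"tz":0,"wx":0,"wy":0,"wz":0},{"grip":0,"tx":0,"ty":20,"tz":0,"wx":0,"wy":0,"wz":0},{"grip":0,"tx":0,"ty":20,"tz":0,"wx":0,"wy":0,"wz":0},{"grip":0,"tx":0,"ty":20,"tz":0,"wx":0,"wy":0,"wz":0},{"grip":0,"tx":0,"ty":20,"tz":0,"wx":0,"wy":0,"wz":0},{"grip":0,"tx":0,"ty":20,"tz":0,"wx":0,"wy":0,"wz":0},{"grip":0,"tx":0,"ty":15,"tz":0,"wx":0,"wy":0,"wz":0},{"grip":0,"tx":0,"ty":9.5,"tz":0,"wx":0,"wy":0,"wz":0},{"grip":0,"tx":0,"ty":0,"tz":0,"wx":0,"wy":0,"wz":0}]'
python3 - <<'E'
from rig import sense,eyes
from h import *
s=sense();p,R=pose(s); print(p,w2b(p),s["force"])
c=eyes.capture("side"); cv2.imwrite("pics/s2.png",cv2.resize(c["pixels"][130:300,220:390,::-1],None,fx=3.5,fy=3.5))
E
```

```text
time_s: 3.42
eef_pos: [452.8, -12.7, 65.4]
ee_rot: [0.707, -0.706, 0.025, -0.023]
force: [0.1, 0.2, -0.0]
grip_width: 0.003
[452.80517816 -12.74811962  65.42373949] (-107.9, -74.0) [ 0.10754469  0.2116211  -0.00577192]
```

View pics/s2.png

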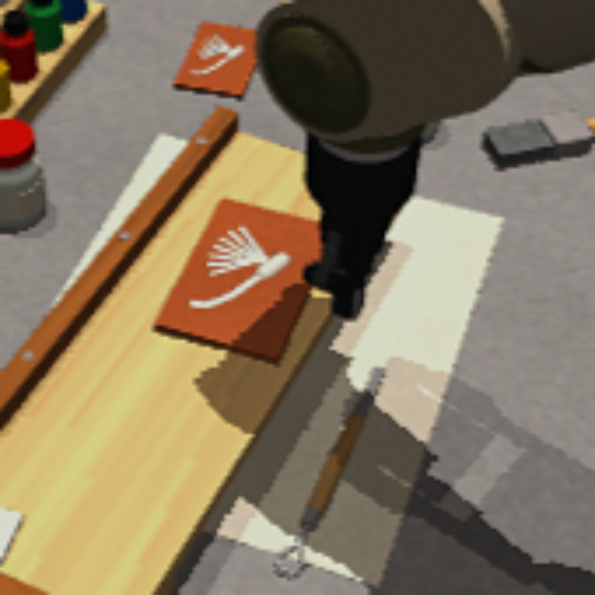

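The closed fingertips stand at the front edge around (345,300) in the zoomed view, clear of the tile. I'll raise slightly and start pushing back.

```bash
python3 -m handwheel '[{"grip":0,"tx":4,"ty":-1.2,"tz":0,"wx":0,"wy":0,"wz":0},{"grip":0,"tx":4,"ty":0,"tz":0,"wx":0,"wy":0,"wz":0},{"grip":0,"tx":4,"ty":0,"tz":0,"wx":0,"wy":0,"wz":0},{"grip":0,"tx":3,"ty":0,"tz":0,"wx":0,"wy":0,"wz":0},{"grip":0,"tx":3,"ty":0,"tz":0,"wx":0,"wy":0,"wz":0},{"grip":0,"tx":2,"ty":0,"tz":0,"wx":0,"wy":0,"wz":0},{"grip":0,"tx":2,"ty":0,"tz":0,"wx":0,"wy":0,"wz":0},{"grip":0,"tx":2,"ty":0,"tz":0,"wx":0,"wy":0,"wz":0},{"grip":0,"tx":2,"ty":0,"tz":0,"wx":0,"wy":0,"wz":0},{"grip":0,"tx":2,"ty":0,"tz":0,"wx":0,"wy":0,"wz":0}]'
python3 -m handwheel '[{"grip":0,"tx":2,"ty":0,"tz":0,"wx":0,"wy":0,"wz":0},{"grip":0,"tx":2,"ty":0,"tz":0,"wx":0,"wy":0,"wz":0},{"grip":0,"tx":2,"ty":0,"tz":0,"wx":0,"wy":0,"wz":0},{"grip":0,"tx":2,"ty":0,"tz":0,"wx":0,"wy":0,"wz":0},{"grip":0,"tx":2,"ty":0,"tz":0,"wx":0,"wy":0,"wz":0}]'
python3 - <<'E'
from rig import sense,eyes
from h import *
s=sense();p,R=pose(s); print(p,w2b(p),s["force"])
c=eyes.capture("side"); cv2.imwrite("pics/s3.png",cv2.resize(c["pixels"][130:300,220:390,::-1],None,fx=3.5,fy=3.5))
E
```

```text
time_s: 4.3
eef_pos: [482.0, -15.6, 67.9]
ee_rot: [0.707, -0.707, 0.024, -0.024]
force: [-0.9, -0.8, -0.3]
grip_width: -0.002
time_s: 4.72
eef_pos: [492.0, -16.3, 67.9]
ee_rot: [-0.707, 0.707, -0.024, 0.024]
force: [0.7, -0.1, 0.3]
grip_width: 0.003
[491.97058278 -16.31559476  67.88402974] (-68.6, -74.9) [ 0.6874689  -0.05382026  0.31907351]
```

View pics/s3.png

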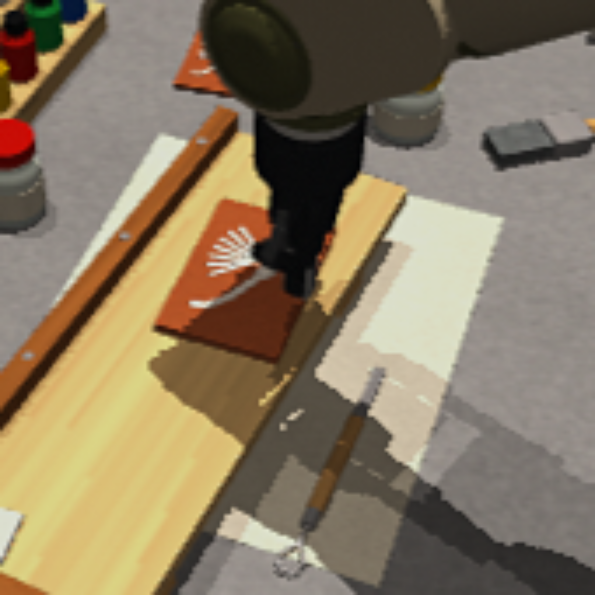

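The side view shows no clear tile motion yet, with its near corners still at about (155,328) and (280,358). I'll check where the TCP projects.

```bash
python3 - <<'E'
from rig import sense,eyes
from h import *
p,R=pose(sense())
for n,f,o in (("side",6,(240,170)),("scene",6,(250,170)),("wrist",2,(150,150))):
    c=eyes.capture(n); im=c["pixels"][:,:,::-1].copy(); u=proj(c,p); print(n,u)
    w,h=(100,90) if f==6 else (300,250)
    cr=cv2.resize(im[o[1]:o[1]+h,o[0]:o[0]+w],None,fx=f,fy=f,interpolation=cv2.INTER_CUBIC)
    for d,col in((0,(255,0,0)),(11,(0,255,0)),(-11,(0,255,0))):
        v=(proj(c,p+R[:,0]*d)-o+.5)*f; cv2.circle(cr,tuple(int(k) for k in v),3,col,-1)
    cv2.imwrite(f"pics/z3_{n}.png",cr)
E
```

```text
side [304.28453953 219.58857175]
scene [302.21069593 196.32483815]
wrist [287.09983957 255.36041669]
```

View pics/z3_side.png

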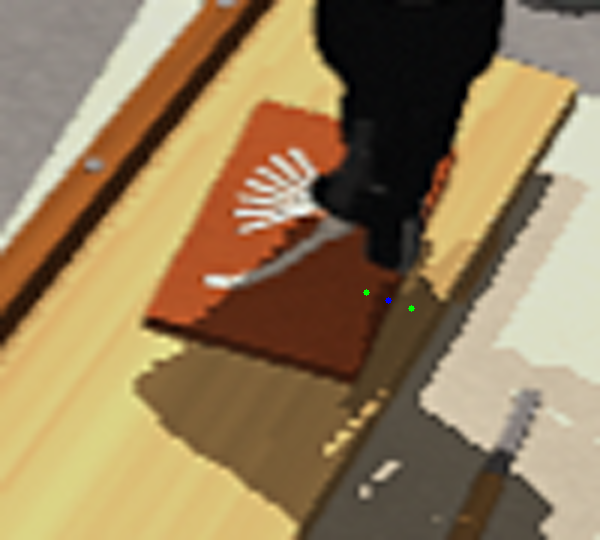

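View pics/z3_wrist.png

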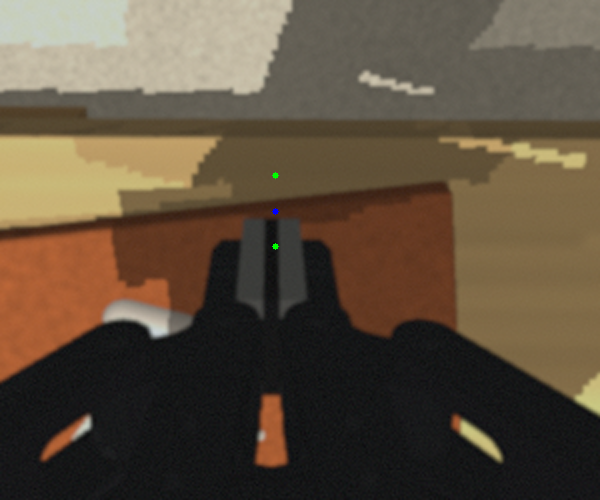

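```bash
python3 - <<'E'
from rig import sense,eyes
from h import *
p,R=pose(sense())
W=eyes.capture("wrist");S=eyes.capture("side");C=eyes.capture("scene")
print("cam",-W["R"].T@W["t"],-S["R"].T@S["t"],p)
for h in(0,5,10,13):
  for d in(-11,0,11):
    X=p+R[:,0]*d+[0,0,h]; print(h,d,"wristzoom",((proj(W,X)-[150,150]+.5)*2).round(),"sidezoom",((proj(S,X+R[:,2]*8)-[240,170]+.5)*6).round(),"scene",((proj(C,X)-[250,170]+.5)*6).round())
E
```

```text
cam [410.77204938 -11.79031107 234.72230484] [268.95168108 651.46795315 839.90861496] [491.73862429 -16.26885918  67.84449541]
0 -11 wristzoom [275. 174.] sidezoom [405. 322.] scene [338. 156.]
0 0 wristzoom [275. 210.] sidezoom [382. 313.] scene [317. 161.]
0 11 wristzoom [275. 245.] sidezoom [360. 305.] scene [297. 166.]
5 -11 wristzoom [276. 181.] sidezoom [405. 314.] scene [338. 147.]
5 0 wristzoom [276. 218.] sidezoom [383. 306.] scene [318. 152.]
5 11 wristzoom [275. 253.] sidezoom [360. 297.] scene [297. 157.]
10 -11 wristzoom [276. 189.] sidezoom [406. 306.] scene [339. 138.]
10 0 wristzoom [276. 226.] sidezoom [383. 298.] scene [318. 143.]
10 11 wristzoom [276. 263.] sidezoom [361. 290.] scene [297. 148.]
13 -11 wristzoom [276. 194.] sidezoom [406. 302.] scene [339. 132.]
13 0 wristzoom [276. 232.] sidezoom [383. 293.] scene [318. 137.]
13 11 wristzoom [276. 268.] sidezoom [361. 285.] scene [298. 142.]
```

View pics/z3_scene.png

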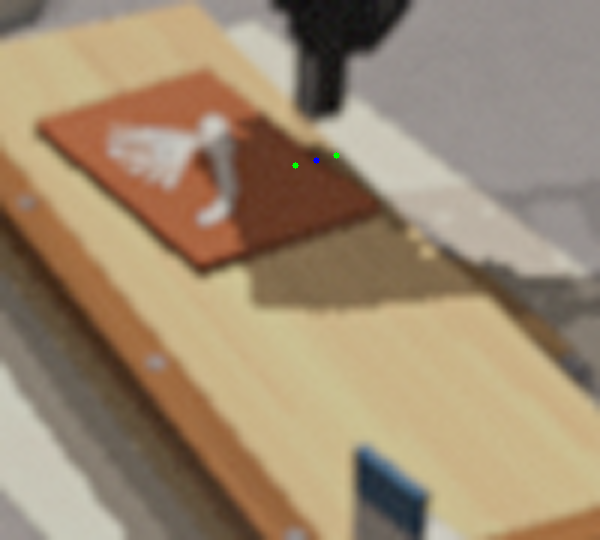

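The fingertips look higher than the reported TCP in both fixed views, so I'll triangulate the tip.

```bash
python3 - <<'E'
from rig import sense,eyes
from h import *
p,R=pose(sense())
S=eyes.capture("side");C=eyes.capture("scene")
P=lambda c:np.array(c["mtx"])@np.c_[c["R"],c["t"]]
a=np.array([[250+320/6-.5],[170+112/6-.5]]);b=np.array([[240+395/6-.5],[170+265/6-.5]])
X=cv2.triangulatePoints(P(C),P(S),a,b);X=(X[:3]/X[3])[:,0];print(X,p,X-p, sense()["joints"],sense()["grip_width"])
print(proj(C,X)-a[:,0],proj(S,X)-b[:,0])
E
```

```text
[490.57964544 -16.5456188   93.64365291] [491.73023021 -16.28779849  67.91110671] [-1.15058477 -0.25782031 25.73254621] [-2.71770482e-01  4.02989226e-01  1.76816661e+00  4.53139579e-06
  9.70477562e-01 -1.77373197e+00] -0.0008543311926596637
[0.14907664 0.20785062] [-0.00819777 -0.49765586]
```

The tip triangulates at z≈94 while the TCP reads 68, so the real fingertips sit about 25 mm above the reported TCP; x and y agree. The first pass therefore went over the tile. I'll confirm the height with a light touch on bare deck, clear of the tile.

```bash
python3 -m handwheel '[{"grip":0,"tx":0,"ty":0,"tz":20,"wx":0,"wy":0,"wz":0},{"grip":0,"tx":0,"ty":0,"tz":20,"wx":0,"wy":0,"wz":0},{"grip":0,"tx":0,"ty":0,"tz":20,"wx":0,"wy":0,"wz":0},{"grip":0,"tx":5,"ty":0,"tz":20,"wx":0,"wy":0,"wz":0},{"grip":0,"tx":5,"ty":0,"tz":20,"wx":0,"wy":0,"wz":0},{"grip":0,"tx":0,"ty":0,"tz":20,"wx":0,"wy":0,"wz":0},{"grip":0,"tx":0,"ty":5,"tz":0,"wx":0,"wy":0,"wz":0},{"grip":0,"tx":0,"ty":7,"tz":0,"wx":0,"wy":0,"wz":0},{"grip":0,"tx":0,"ty":5,"tz":0,"wx":0,"wy":0,"wz":0},{"grip":0,"tx":0,"ty":0,"tz":0,"wx":0,"wy":0,"wz":0}]'
python3 - <<'E'
from rig import sense,eyes
from h import *
s=sense();p,R=pose(s);print(p,w2b(p),s["force"])
for n,f,o in (("side",6,(220,190)),("scene",6,(270,170))):
    c=eyes.capture(n); im=c["pixels"][:,:,::-1].copy(); u=proj(c,p)
    cr=cv2.resize(im[o[1]:o[1]+90,o[0]:o[0]+100],None,fx=f,fy=f,interpolation=cv2.INTER_CUBIC)
    cv2.circle(cr,tuple(int(k) for k in (u-o+.5)*f),3,(255,0,0),-1)
    cv2.imwrite(f"pics/z4_{n}.png",cr)
E
```

```text
time_s: 6.0
eef_pos: [509.2, 101.9, 49.5]
ee_rot: [-0.707, 0.707, -0.026, 0.024]
force: [-0.8, -0.3, -0.5]
grip_width: -0.005
[509.19126754 101.94964863  49.52684662] (-59.5, 44.3) [-0.76779415 -0.30859047 -0.54981485]
```

View pics/z4_side.png

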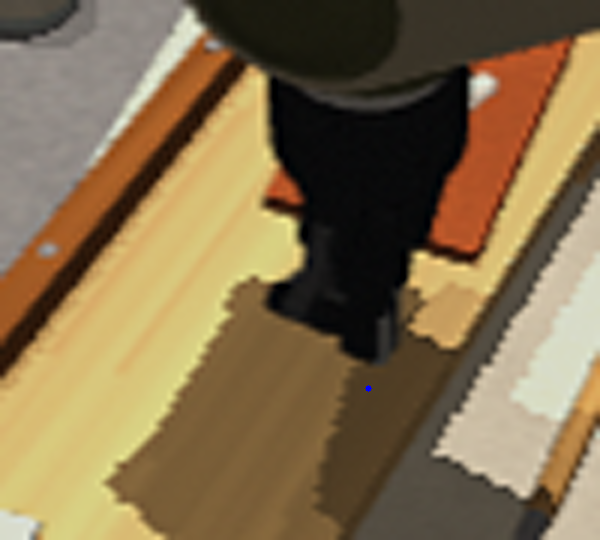

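View pics/z4_scene.png

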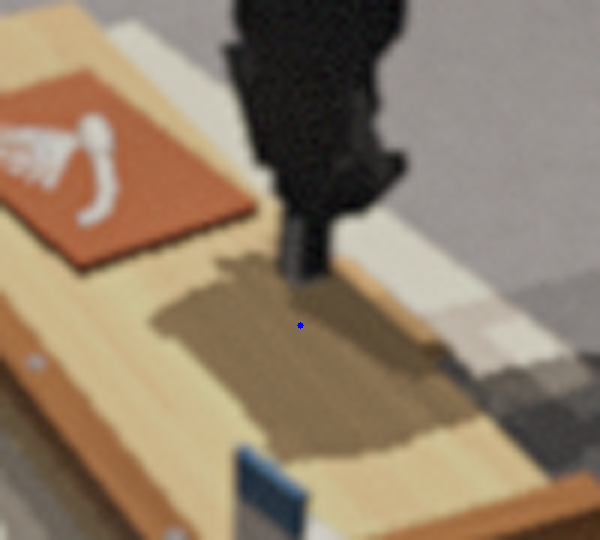

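The TCP reads 49.5, below the 63 mm deck, with no contact force, which confirms the offset. In scene the tip is at about (305,280) against the projected TCP at (300,325). I'll feel for the deck in small steps.

```bash
python3 -m handwheel '[{"grip":0,"tx":0,"ty":2,"tz":0,"wx":0,"wy":0,"wz":0},{"grip":0,"tx":0,"ty":2,"tz":0,"wx":0,"wy":0,"wz":0},{"grip":0,"tx":0,"ty":0,"tz":0,"wx":0,"wy":0,"wz":0}]'
python3 -m handwheel '[{"grip":0,"tx":0,"ty":1,"tz":0,"wx":0,"wy":0,"wz":0},{"grip":0,"tx":0,"ty":1,"tz":0,"wx":0,"wy":0,"wz":0},{"grip":0,"tx":0,"ty":0,"tz":0,"wx":0,"wy":0,"wz":0}]'
```

```text
time_s: 6.35
eef_pos: [509.9, 102.5, 46.6]
ee_rot: [0.707, -0.707, 0.025, -0.024]
force: [0.2, -0.5, 0.5]
grip_width: -0.001
time_s: 6.6
eef_pos: [509.9, 102.7, 44.8]
ee_rot: [-0.707, 0.707, -0.024, 0.024]
force: [0.2, 0.3, -0.6]
grip_width: 0.002
```

```bash
python3 -m handwheel '[{"grip":0,"tx":0,"ty":1,"tz":0,"wx":0,"wy":0,"wz":0},{"grip":0,"tx":0,"ty":0,"tz":0,"wx":0,"wy":0,"wz":0}]'
```

```text
time_s: 6.77
eef_pos: [509.9, 102.8, 43.8]
ee_rot: [-0.707, 0.707, -0.024, 0.024]
force: [-0.5, 0.8, -1.0]
grip_width: -0.001
```

```bash
python3 -m handwheel '[{"grip":0,"tx":0,"ty":1,"tz":0,"wx":0,"wy":0,"wz":0},{"grip":0,"tx":0,"ty":0,"tz":0,"wx":0,"wy":0,"wz":0}]'
```

```text
time_s: 6.93
eef_pos: [509.9, 102.8, 42.7]
ee_rot: [-0.707, 0.707, -0.024, 0.024]
force: [0.4, 0.7, 1.1]
grip_width: 0.004
```

```bash
python3 -m handwheel '[{"grip":0,"tx":0,"ty":1,"tz":0,"wx":0,"wy":0,"wz":0},{"grip":0,"tx":0,"ty":0,"tz":0,"wx":0,"wy":0,"wz":0}]'
```

```text
time_s: 7.1
eef_pos: [509.9, 102.7, 41.7]
ee_rot: [-0.707, 0.707, -0.024, 0.024]
force: [-0.4, -0.6, -0.0]
grip_width: 0.001
```

```bash
python3 -m handwheel '[{"grip":0,"tx":0,"ty":1,"tz":0,"wx":0,"wy":0,"wz":0},{"grip":0,"tx":0,"ty":0,"tz":0,"wx":0,"wy":0,"wz":0}]'
```

```text
time_s: 7.27
eef_pos: [509.9, 102.7, 40.7]
ee_rot: [-0.707, 0.707, -0.024, 0.024]
force: [-0.1, 0.7, 0.3]
grip_width: 0.002
```

```bash
python3 - <<'E'
from rig import sense,eyes
from h import *
s=sense();p,R=pose(s)
for n,f,o in (("side",6,(220,190)),("scene",6,(270,170))):
    c=eyes.capture(n); im=c["pixels"][:,:,::-1].copy(); u=proj(c,p)
    cr=cv2.resize(im[o[1]:o[1]+90,o[0]:o[0]+100],None,fx=f,fy=f,interpolation=cv2.INTER_CUBIC)
    cv2.imwrite(f"pics/z5_{n}.png",cr)
E
```

```text
(no output)
```

View pics/z5_side.png

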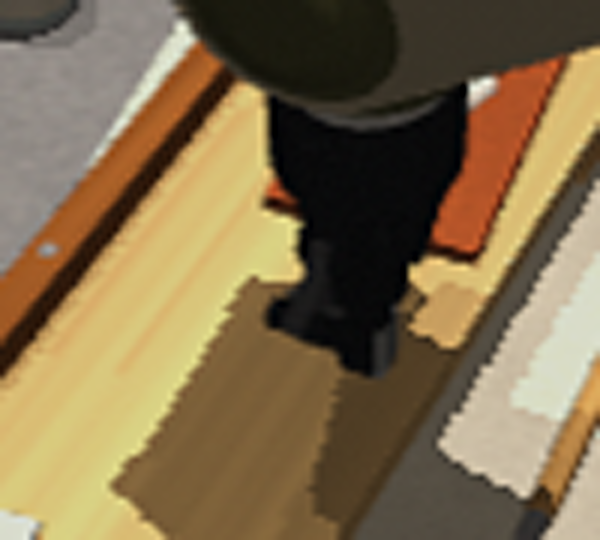

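View pics/z5_scene.png

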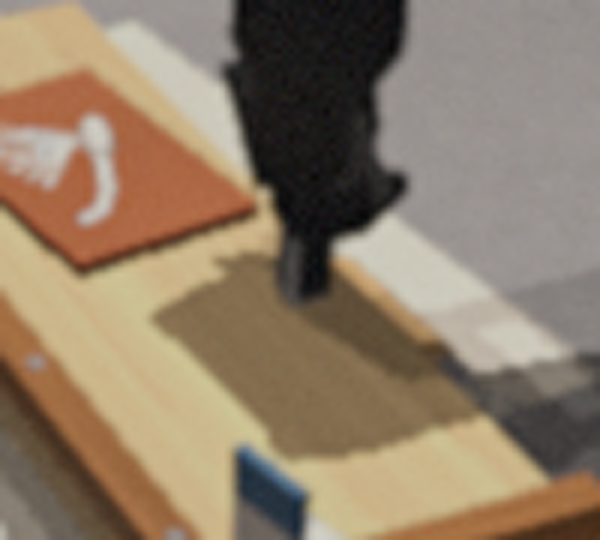

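In scene the tip bottom is now at about (305,302), close to the deck but without contact. I'll keep going in 1 mm steps.

```bash
python3 -m handwheel '[{"grip":0,"tx":0,"ty":1,"tz":0,"wx":0,"wy":0,"wz":0},{"grip":0,"tx":0,"ty":0,"tz":0,"wx":0,"wy":0,"wz":0}]'
```

```text
time_s: 7.53
eef_pos: [509.9, 102.7, 39.8]
ee_rot: [-0.707, 0.707, -0.024, 0.024]
force: [-0.1, -0.1, -0.8]
grip_width: 0.002
```

```bash
python3 -m handwheel '[{"grip":0,"tx":0,"ty":1,"tz":0,"wx":0,"wy":0,"wz":0},{"grip":0,"tx":0,"ty":0,"tz":0,"wx":0,"wy":0,"wz":0}]'
```

```text
time_s: 7.7
eef_pos: [509.9, 102.7, 38.7]
ee_rot: [-0.707, 0.707, -0.024, 0.024]
force: [-0.1, 0.2, -0.8]
grip_width: 0.003
```

```bash
python3 - <<'E'
from rig import sense,eyes
from h import *
p,R=pose(sense());print(p)
C=eyes.capture("scene");S=eyes.capture("side")
for h in(15,18,20,22,24,26,28): print(h,p[2]+h,((proj(C,p+[0,0,h])-[270,170]+.5)*6).round(),((proj(S,p+[0,0,h])-[220,190]+.5)*6).round())
E
```

```text
[509.92339257 102.71809777  38.71500476]
15 53.71500475746145 [301. 319.] [366. 383.]
18 56.71500475746145 [301. 313.] [366. 379.]
20 58.71500475746145 [301. 310.] [366. 376.]
22 60.71500475746145 [301. 306.] [366. 373.]
24 62.71500475746145 [302. 302.] [366. 370.]
26 64.71500475746146 [302. 299.] [366. 367.]
28 66.71500475746146 [302. 295.] [366. 364.]
```

```bash
python3 -m handwheel '[{"grip":0,"tx":0,"ty":1,"tz":0,"wx":0,"wy":0,"wz":0},{"grip":0,"tx":0,"ty":0,"tz":0,"wx":0,"wy":0,"wz":0}]'
```

```text
time_s: 7.97
eef_pos: [510.1, 102.7, 38.0]
ee_rot: [0.707, -0.707, 0.024, -0.024]
force: [-0.1, 0.4, 1.9]
grip_width: -0.001
```

```bash
python3 -m handwheel '[{"grip":0,"tx":0,"ty":1,"tz":0,"wx":0,"wy":0,"wz":0},{"grip":0,"tx":0,"ty":0,"tz":0,"wx":0,"wy":0,"wz":0}]'
```

```text
time_s: 8.13
eef_pos: [510.1, 102.7, 37.9]
ee_rot: [-0.707, 0.707, -0.024, 0.024]
force: [-5.1, -0.8, 12.8]
grip_width: 0.0
```

```bash
python3 - <<'E'
from rig import sense,eyes
from h import *
p,R=pose(sense());print(p,sense()["force"])
for n,f,o in (("side",6,(220,190)),("scene",6,(270,170))):
    c=eyes.capture(n); im=c["pixels"][:,:,::-1].copy()
    cr=cv2.resize(im[o[1]:o[1]+90,o[0]:o[0]+100],None,fx=f,fy=f,interpolation=cv2.INTER_CUBIC)
    cv2.imwrite(f"pics/z6_{n}.png",cr)
E
```

```text
[510.14744971 102.73289396  37.90951142] [-5.06987172 -0.79185954 12.83522811]
```

View pics/z6_side.png

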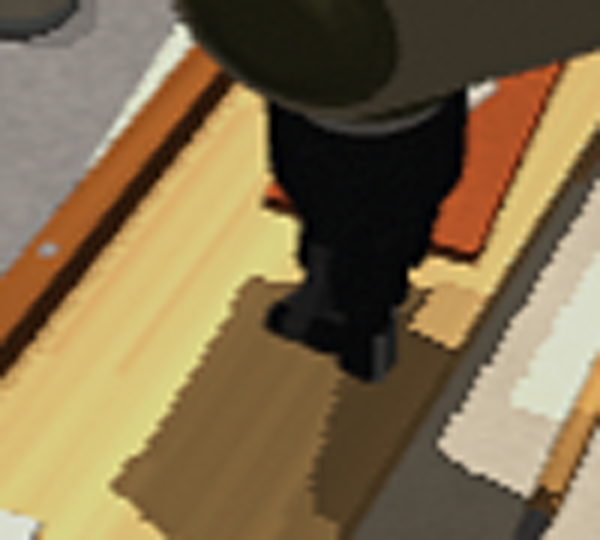

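View pics/z6_scene.png

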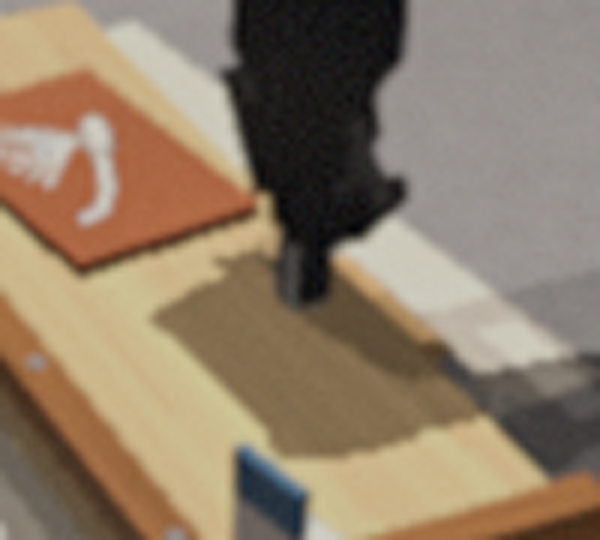

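Deck contact came at TCP z = 38.0 (about 13 N after one step too many), so the tip is 25 mm above the reported TCP. The working height will be TCP z ≈ 42, tip ≈ 67. I'll lift a little and go round to the front of the tile.

```bash
python3 -m handwheel '[{"grip":0,"tx":0,"ty":-2.5,"tz":0,"wx":0,"wy":0,"wz":0},{"grip":0,"tx":-5,"ty":-2.5,"tz":0,"wx":0,"wy":0,"wz":0},{"grip":0,"tx":-13,"ty":0,"tz":0,"wx":0,"wy":0,"wz":0},{"grip":0,"tx":-14,"ty":0,"tz":0,"wx":0,"wy":0,"wz":0},{"grip":0,"tx":-14,"ty":0,"tz":-10,"wx":0,"wy":0,"wz":0},{"grip":0,"tx":0,"ty":0,"tz":-25,"wx":0,"wy":0,"wz":0},{"grip":0,"tx":0,"ty":0,"tz":-25,"wx":0,"wy":0,"wz":0},{"grip":0,"tx":0,"ty":0,"tz":-25,"wx":0,"wy":0,"wz":0},{"grip":0,"tx":0,"ty":0,"tz":-25,"wx":0,"wy":0,"wz":0},{"grip":0,"tx":0,"ty":0,"tz":-8,"wx":0,"wy":0,"wz":0}]'
python3 -m handwheel '[{"grip":0,"tx":3,"ty":0,"tz":0,"wx":0,"wy":0,"wz":0},{"grip":0,"tx":3,"ty":0,"tz":0,"wx":0,"wy":0,"wz":0},{"grip":0,"tx":3,"ty":0,"tz":0,"wx":0,"wy":0,"wz":0},{"grip":0,"tx":2,"ty":0,"tz":0,"wx":0,"wy":0,"wz":0},{"grip":0,"tx":0,"ty":0,"tz":0,"wx":0,"wy":0,"wz":0}]'
python3 -c '
from rig import sense
from h import *
print(w2b(sense()["eef_pos"]))'
```

```text
time_s: 9.07
eef_pos: [455.7, -14.1, 42.0]
ee_rot: [-0.707, 0.707, -0.025, 0.025]
force: [0.2, 0.0, 0.9]
grip_width: -0.004
time_s: 9.48
eef_pos: [467.4, -11.8, 41.8]
ee_rot: [0.707, -0.707, 0.024, -0.024]
force: [0.3, 0.0, -0.5]
grip_width: -0.002
(-93.4, -72.0)
```

```bash
python3 -m handwheel '[{"grip":0,"tx":2,"ty":0,"tz":0,"wx":0,"wy":0,"wz":0},{"grip":0,"tx":2,"ty":0,"tz":0,"wx":0,"wy":0,"wz":0},{"grip":0,"tx":2,"ty":0,"tz":0,"wx":0,"wy":0,"wz":0},{"grip":0,"tx":2,"ty":0,"tz":0,"wx":0,"wy":0,"wz":0},{"grip":0,"tx":2,"ty":0,"tz":0,"wx":0,"wy":0,"wz":0},{"grip":0,"tx":2,"ty":0,"tz":0,"wx":0,"wy":0,"wz":0},{"grip":0,"tx":2,"ty":0,"tz":0,"wx":0,"wy":0,"wz":0},{"grip":0,"tx":2,"ty":0,"tz":0,"wx":0,"wy":0,"wz":0},{"grip":0,"tx":2,"ty":0,"tz":0,"wx":0,"wy":0,"wz":0},{"grip":0,"tx":2,"ty":0,"tz":0,"wx":0,"wy":0,"wz":0}]'
python3 -m handwheel '[{"grip":0,"tx":2,"ty":0,"tz":0,"wx":0,"wy":0,"wz":0},{"grip":0,"tx":2,"ty":0,"tz":0,"wx":0,"wy":0,"wz":0},{"grip":0,"tx":2,"ty":0,"tz":0,"wx":0,"wy":0,"wz":0},{"grip":0,"tx":2,"ty":0,"tz":0,"wx":0,"wy":0,"wz":0},{"grip":0,"tx":2,"ty":0,"tz":0,"wx":0,"wy":0,"wz":0}]'
python3 - <<'E'
from rig import sense,eyes
from h import *
s=sense();p,R=pose(s);print(w2b(p),s["force"])
c=eyes.capture("side"); cv2.imwrite("pics/s7.png",cv2.resize(c["pixels"][140:260,230:360,::-1],None,fx=5,fy=5))
E
```

```text
time_s: 10.32
eef_pos: [486.9, -13.9, 41.8]
ee_rot: [0.707, -0.707, 0.024, -0.024]
force: [-2.0, 0.5, 0.5]
grip_width: -0.003
time_s: 10.73
eef_pos: [497.1, -14.7, 41.9]
ee_rot: [-0.707, 0.707, -0.024, 0.024]
force: [-1.2, 0.9, 0.3]
grip_width: 0.003
(-63.6, -72.9) [-1.19608098  0.90875233  0.32002808]
```

View pics/s7.png

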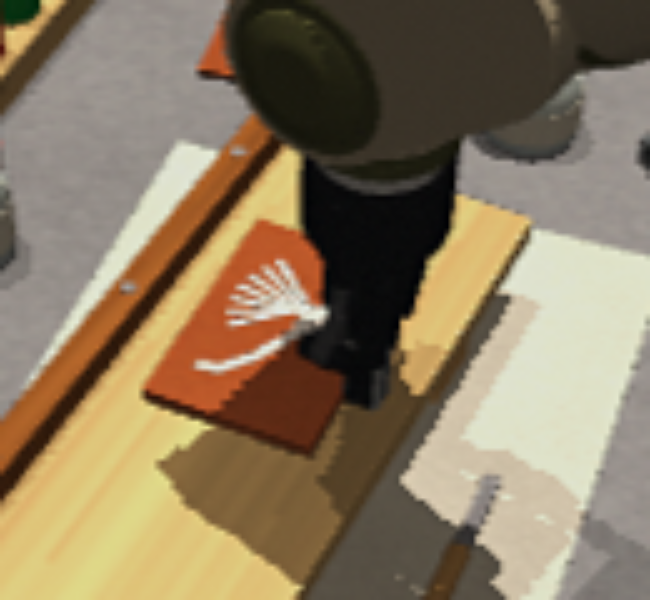

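The tile is sliding and turning square; its near edge runs (147,393) to (315,452) in the zoomed view. I'll shift the contact to the tile's middle and continue.

```bash
python3 -m handwheel '[{"grip":0,"tx":-5,"ty":0,"tz":0,"wx":0,"wy":0,"wz":0},{"grip":0,"tx":0,"ty":0,"tz":-9,"wx":0,"wy":0,"wz":0},{"grip":0,"tx":0,"ty":0,"tz":-9,"wx":0,"wy":0,"wz":0},{"grip":0,"tx":2,"ty":0,"tz":0,"wx":0,"wy":0,"wz":0},{"grip":0,"tx":2,"ty":0,"tz":0,"wx":0,"wy":0,"wz":0},{"grip":0,"tx":2,"ty":0,"tz":0,"wx":0,"wy":0,"wz":0},{"grip":0,"tx":2,"ty":0,"tz":0,"wx":0,"wy":0,"wz":0},{"grip":0,"tx":2,"ty":0,"tz":0,"wx":0,"wy":0,"wz":0},{"grip":0,"tx":2,"ty":0,"tz":0,"wx":0,"wy":0,"wz":0},{"grip":0,"tx":2,"ty":0,"tz":0,"wx":0,"wy":0,"wz":0}]'
python3 -m handwheel '[{"grip":0,"tx":2,"ty":0,"tz":0,"wx":0,"wy":0,"wz":0},{"grip":0,"tx":2,"ty":0,"tz":0,"wx":0,"wy":0,"wz":0},{"grip":0,"tx":2,"ty":0,"tz":0,"wx":0,"wy":0,"wz":0}]'
python3 - <<'E'
from rig import sense,eyes
from h import *
s=sense();p,R=pose(s);print(w2b(p),s["force"])
c=eyes.capture("side"); cv2.imwrite("pics/s8.png",cv2.resize(c["pixels"][140:260,230:360,::-1],None,fx=5,fy=5))
c=eyes.capture("wrist"); cv2.imwrite("pics/w8.png",c["pixels"][:,:,::-1])
E
```

```text
time_s: 11.62
eef_pos: [504.7, -33.0, 41.8]
ee_rot: [0.707, -0.707, 0.024, -0.024]
force: [-2.5, 0.8, 2.5]
grip_width: -0.003
time_s: 11.87
eef_pos: [510.8, -33.6, 41.9]
ee_rot: [0.707, -0.707, 0.024, -0.024]
force: [-2.2, 0.2, 1.3]
grip_width: -0.002
(-48.6, -90.8) [-2.187522    0.19798297  1.33391607]
```

View pics/s8.png

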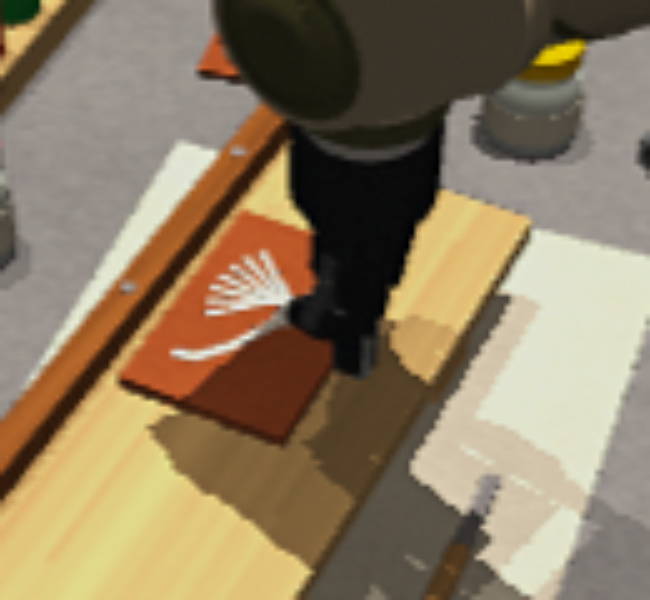

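View pics/w8.png

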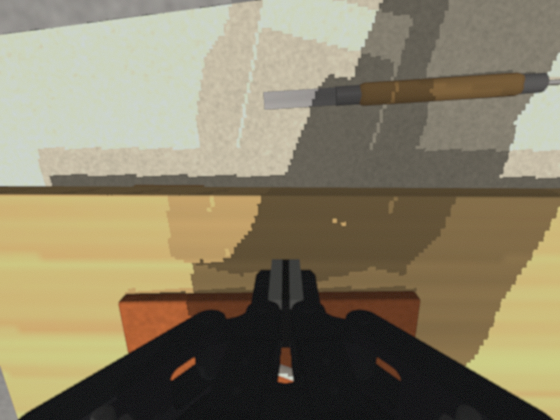

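The wrist view shows the tile's front edge from (120,297) to (418,293), nearly parallel to the deck edge. About 8 mm of gap to the batten remains, so I'll creep in.

```bash
python3 -m handwheel '[{"grip":0,"tx":1,"ty":0,"tz":0,"wx":0,"wy":0,"wz":0},{"grip":0,"tx":1,"ty":0,"tz":0,"wx":0,"wy":0,"wz":0},{"grip":0,"tx":1,"ty":0,"tz":0,"wx":0,"wy":0,"wz":0},{"grip":0,"tx":1,"ty":0,"tz":0,"wx":0,"wy":0,"wz":0},{"grip":0,"tx":0,"ty":0,"tz":0,"wx":0,"wy":0,"wz":0}]'
```

```text
time_s: 12.38
eef_pos: [514.9, -34.0, 41.9]
ee_rot: [-0.707, 0.707, -0.024, 0.024]
force: [-0.9, 0.0, -0.3]
grip_width: 0.001
```

```bash
python3 -m handwheel '[{"grip":0,"tx":1,"ty":0,"tz":0,"wx":0,"wy":0,"wz":0},{"grip":0,"tx":0.7,"ty":0,"tz":0,"wx":0,"wy":0,"wz":0},{"grip":0,"tx":0,"ty":0,"tz":0,"wx":0,"wy":0,"wz":0}]'
```

```text
time_s: 12.63
eef_pos: [516.5, -34.0, 41.9]
ee_rot: [0.707, -0.707, 0.024, -0.024]
force: [-0.5, -0.3, 0.5]
grip_width: -0.002
```

```bash
python3 -m handwheel '[{"grip":0,"tx":0.7,"ty":0,"tz":0,"wx":0,"wy":0,"wz":0},{"grip":0,"tx":0.5,"ty":0,"tz":0,"wx":0,"wy":0,"wz":0},{"grip":0,"tx":0,"ty":0,"tz":0,"wx":0,"wy":0,"wz":0}]'; python3 -c '
from rig import sense
from h import *
print(w2b(sense()["eef_pos"]))'
```

```text
time_s: 12.88
eef_pos: [517.6, -34.1, 41.9]
ee_rot: [-0.707, 0.707, -0.024, 0.024]
force: [-1.7, 1.0, -0.4]
grip_width: -0.002
(-41.8, -90.9)
```

```bash
python3 -m handwheel '[{"grip":0,"tx":0.7,"ty":0,"tz":0,"wx":0,"wy":0,"wz":0},{"grip":0,"tx":0.5,"ty":0,"tz":0,"wx":0,"wy":0,"wz":0},{"grip":0,"tx":0,"ty":0,"tz":0,"wx":0,"wy":0,"wz":0}]'
```

```text
time_s: 13.13
eef_pos: [518.9, -34.2, 41.9]
ee_rot: [-0.707, 0.707, -0.024, 0.024]
force: [-1.6, 0.4, -0.5]
grip_width: 0.001
```

```bash
python3 -m handwheel '[{"grip":0,"tx":0.7,"ty":0,"tz":0,"wx":0,"wy":0,"wz":0},{"grip":0,"tx":0,"ty":0,"tz":0,"wx":0,"wy":0,"wz":0}]'
```

```text
time_s: 13.3
eef_pos: [519.5, -34.3, 41.9]
ee_rot: [-0.707, 0.707, -0.024, 0.024]
force: [-1.9, -0.7, -0.7]
grip_width: -0.002
```

```bash
python3 -m handwheel '[{"grip":0,"tx":0.5,"ty":0,"tz":0,"wx":0,"wy":0,"wz":0},{"grip":0,"tx":0,"ty":0,"tz":0,"wx":0,"wy":0,"wz":0}]'; python3 - <<'E'
from rig import sense,eyes
from h import *
s=sense();p,R=pose(s);print(w2b(p),s["force"])
c=eyes.capture("side"); cv2.imwrite("pics/s9.png",cv2.resize(c["pixels"][140:260,230:360,::-1],None,fx=5,fy=5))
E
```

```text
time_s: 13.47
eef_pos: [520.0, -34.3, 41.9]
ee_rot: [-0.707, 0.707, -0.024, 0.024]
force: [-0.9, 0.4, 0.2]
grip_width: -0.001
(-39.4, -90.9) [-0.9084477   0.4118388   0.21160185]
```

View pics/s9.png

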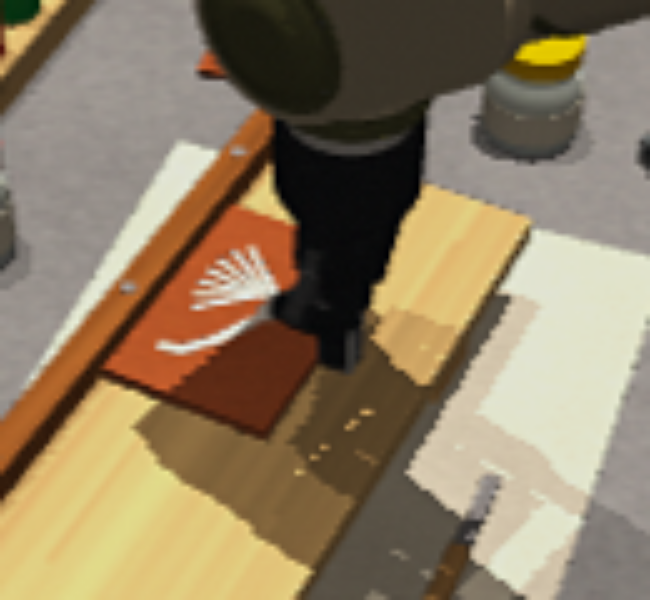

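The tile's back corner is at about (105,373), nearly at the batten foot. Next I'll go round to the trailing edge, push along -y, and do the final snugging afterwards.

```bash
python3 -m handwheel '[{"grip":0,"tx":-10,"ty":0,"tz":0,"wx":0,"wy":0,"wz":0},{"grip":0,"tx":-10,"ty":0,"tz":15,"wx":0,"wy":0,"wz":0},{"grip":0,"tx":0,"ty":0,"tz":25,"wx":0,"wy":0,"wz":0},{"grip":0,"tx":0,"ty":0,"tz":25,"wx":0,"wy":0,"wz":0},{"grip":0,"tx":0,"ty":0,"tz":25,"wx":0,"wy":0,"wz":0},{"grip":0,"tx":0,"ty":0,"tz":25,"wx":0,"wy":0,"wz":0},{"grip":0,"tx":18,"ty":0,"tz":5,"wx":0,"wy":0,"wz":0},{"grip":0,"tx":20,"ty":0,"tz":0,"wx":0,"wy":0,"wz":0},{"grip":0,"tx":20,"ty":0,"tz":0,"wx":0,"wy":0,"wz":0},{"grip":0,"tx":18,"ty":0,"tz":0,"wx":0,"wy":0,"wz":0}]'
python3 -m handwheel '[{"grip":0,"tx":0,"ty":0,"tz":-2,"wx":0,"wy":0,"wz":0},{"grip":0,"tx":0,"ty":0,"tz":-2,"wx":0,"wy":0,"wz":0}]'
python3 - <<'E'
from rig import sense,eyes
from h import *
s=sense();p,R=pose(s);print(w2b(p),s["force"])
c=eyes.capture("side"); cv2.imwrite("pics/s10.png",cv2.resize(c["pixels"][140:260,230:360,::-1],None,fx=5,fy=5))
c=eyes.capture("wrist"); cv2.imwrite("pics/w10.png",c["pixels"][:,:,::-1])
E
```

```text
time_s: 14.35
eef_pos: [585.5, 81.8, 42.1]
ee_rot: [0.707, -0.707, 0.024, -0.025]
force: [-0.1, -0.2, 0.5]
grip_width: 0.001
time_s: 14.52
eef_pos: [584.1, 77.5, 41.6]
ee_rot: [0.707, -0.707, 0.024, -0.024]
force: [-0.4, 0.6, 0.1]
grip_width: -0.002
(16.9, 25.0) [-0.44923184  0.61404933  0.12357988]
```

View pics/s10.png

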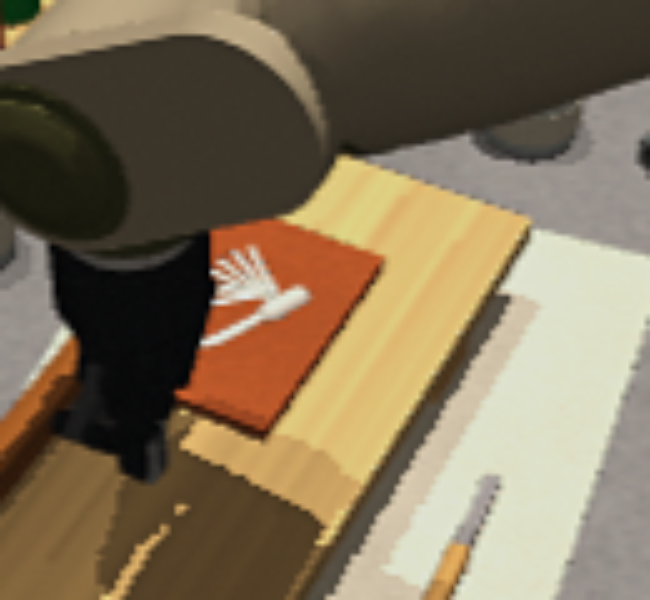

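View pics/w10.png

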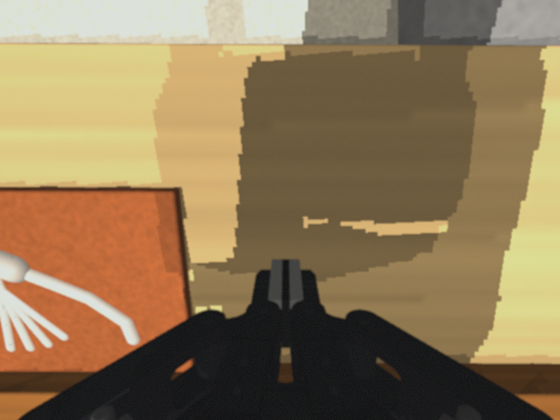

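```bash
python3 - <<'E'
from rig import eyes
from h import *
c=eyes.capture("wrist")
for u,z in(((180,188),72),((0,185),72),((190,315),72),((2,44),63),((540,45),63)):
    print(u,w2b(ray(c,u,z)))
E
```

```text
(180, 188) (-30.4, -21.8)
(0, 185) (-31.9, -99.4)
(190, 315) (34.3, -23.5)
(2, 44) (-88.1, -90.5)
(540, 45) (-87.4, 126.8)
```

The front edge sits at board x ≈ -31 (snug is -30), and the trailing edge is at y ≈ -22 and should end near -140. I'll push along -y.

```bash
python3 -m handwheel '[{"grip":0,"tx":0,"ty":0,"tz":-4,"wx":0,"wy":0,"wz":0},{"grip":0,"tx":0,"ty":0,"tz":-4,"wx":0,"wy":0,"wz":0},{"grip":0,"tx":0,"ty":0,"tz":-4,"wx":0,"wy":0,"wz":0},{"grip":0,"tx":0,"ty":0,"tz":-3,"wx":0,"wy":0,"wz":0},{"grip":0,"tx":0,"ty":0,"tz":-3,"wx":0,"wy":0,"wz":0},{"grip":0,"tx":0,"ty":0,"tz":-3,"wx":0,"wy":0,"wz":0},{"grip":0,"tx":0,"ty":0,"tz":-3,"wx":0,"wy":0,"wz":0},{"grip":0,"tx":0,"ty":0,"tz":-3,"wx":0,"wy":0,"wz":0},{"grip":0,"tx":0,"ty":0,"tz":-3,"wx":0,"wy":0,"wz":0},{"grip":0,"tx":0,"ty":0,"tz":-3,"wx":0,"wy":0,"wz":0}]'
python3 -m handwheel '[{"grip":0,"tx":0,"ty":0,"tz":-3,"wx":0,"wy":0,"wz":0},{"grip":0,"tx":0,"ty":0,"tz":-3,"wx":0,"wy":0,"wz":0},{"grip":0,"tx":0,"ty":0,"tz":-3,"wx":0,"wy":0,"wz":0},{"grip":0,"tx":0,"ty":0,"tz":-3,"wx":0,"wy":0,"wz":0},{"grip":0,"tx":0,"ty":0,"tz":-3,"wx":0,"wy":0,"wz":0},{"grip":0,"tx":0,"ty":0,"tz":-3,"wx":0,"wy":0,"wz":0},{"grip":0,"tx":0,"ty":0,"tz":-3,"wx":0,"wy":0,"wz":0},{"grip":0,"tx":0,"ty":0,"tz":-3,"wx":0,"wy":0,"wz":0},{"grip":0,"tx":0,"ty":0,"tz":-3,"wx":0,"wy":0,"wz":0},{"grip":0,"tx":0,"ty":0,"tz":-3,"wx":0,"wy":0,"wz":0}]'
python3 - <<'E'
from rig import sense,eyes
from h import *
s=sense();p,R=pose(s);print(p,w2b(p),s["force"])
c=eyes.capture("wrist"); cv2.imwrite("pics/w11.png",c["pixels"][:,:,::-1])
E
```

```text
time_s: 15.5
eef_pos: [581.5, 44.4, 41.9]
ee_rot: [0.707, -0.707, 0.024, -0.024]
force: [1.0, -0.1, 0.6]
grip_width: -0.003
time_s: 16.33
eef_pos: [579.4, 14.5, 41.9]
ee_rot: [0.707, -0.707, 0.024, -0.024]
force: [-0.4, 1.2, -0.2]
grip_width: -0.001
[579.41672715  14.47539699  41.9029906 ] (16.6, -38.2) [-0.41578972  1.1612842  -0.20768576]
```

View pics/w11.png

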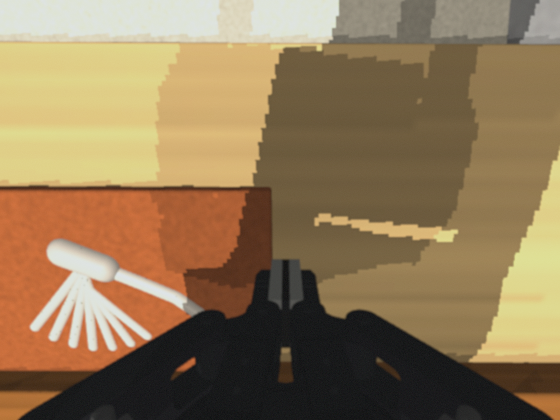

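The tile is following the finger. Its front-trailing corner is at (271,188) and the front edge is level with the deck edge.

```bash
python3 - <<'E'
from rig import eyes
from h import *
c=eyes.capture("wrist")
for u,z in(((271,188),72),((0,187),72),((272,258),72)):
    print(u,w2b(ray(c,u,z)))
E
python3 -m handwheel '[{"grip":0,"tx":0,"ty":0,"tz":-3,"wx":0,"wy":0,"wz":0},{"grip":0,"tx":0,"ty":0,"tz":-3,"wx":0,"wy":0,"wz":0},{"grip":0,"tx":0,"ty":0,"tz":-3,"wx":0,"wy":0,"wz":0},{"grip":0,"tx":0,"ty":0,"tz":-3,"wx":0,"wy":0,"wz":0},{"grip":0,"tx":0,"ty":0,"tz":-3,"wx":0,"wy":0,"wz":0},{"grip":0,"tx":0,"ty":0,"tz":-3,"wx":0,"wy":0,"wz":0},{"grip":0,"tx":0,"ty":0,"tz":-3,"wx":0,"wy":0,"wz":0},{"grip":0,"tx":0,"ty":0,"tz":-3,"wx":0,"wy":0,"wz":0},{"grip":0,"tx":0,"ty":0,"tz":-3,"wx":0,"wy":0,"wz":0},{"grip":0,"tx":0,"ty":0,"tz":-3,"wx":0,"wy":0,"wz":0}]'
python3 -m handwheel '[{"grip":0,"tx":0,"ty":0,"tz":-3,"wx":0,"wy":0,"wz":0},{"grip":0,"tx":0,"ty":0,"tz":-3,"wx":0,"wy":0,"wz":0},{"grip":0,"tx":0,"ty":0,"tz":-3,"wx":0,"wy":0,"wz":0},{"grip":0,"tx":0,"ty":0,"tz":-3,"wx":0,"wy":0,"wz":0},{"grip":0,"tx":0,"ty":0,"tz":-3,"wx":0,"wy":0,"wz":0},{"grip":0,"tx":0,"ty":0,"tz":-3,"wx":0,"wy":0,"wz":0},{"grip":0,"tx":0,"ty":0,"tz":-3,"wx":0,"wy":0,"wz":0},{"grip":0,"tx":0,"ty":0,"tz":-3,"wx":0,"wy":0,"wz":0},{"grip":0,"tx":0,"ty":0,"tz":-3,"wx":0,"wy":0,"wz":0},{"grip":0,"tx":0,"ty":0,"tz":-3,"wx":0,"wy":0,"wz":0}]'
python3 - <<'E'
from rig import sense,eyes
from h import *
s=sense();p,R=pose(s);print(p,w2b(p),s["force"])
c=eyes.capture("wrist"); cv2.imwrite("pics/w12.png",c["pixels"][:,:,::-1])
c=eyes.capture("scene"); cv2.imwrite("pics/c12.png",cv2.resize(c["pixels"][160:290,220:380,::-1],None,fx=4.5,fy=4.5))
E
```

```text
(271, 188) (-29.9, -45.9)
(0, 187) (-30.5, -163.2)
(272, 258) (3.7, -45.9)
time_s: 17.27
eef_pos: [577.3, -15.5, 41.9]
ee_rot: [0.707, -0.707, 0.024, -0.024]
force: [0.2, 0.8, 0.3]
grip_width: 0.005
time_s: 18.1
eef_pos: [575.3, -45.4, 41.9]
ee_rot: [0.707, -0.707, 0.024, -0.024]
force: [-0.1, 1.7, 0.1]
grip_width: -0.004
[575.25083115 -45.35310563  41.8964796 ] (16.5, -98.2) [-0.08582009  1.7086087   0.10920064]
```

View pics/w12.png

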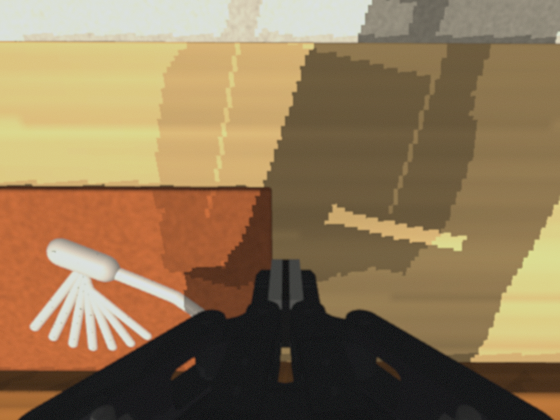

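View pics/c12.png

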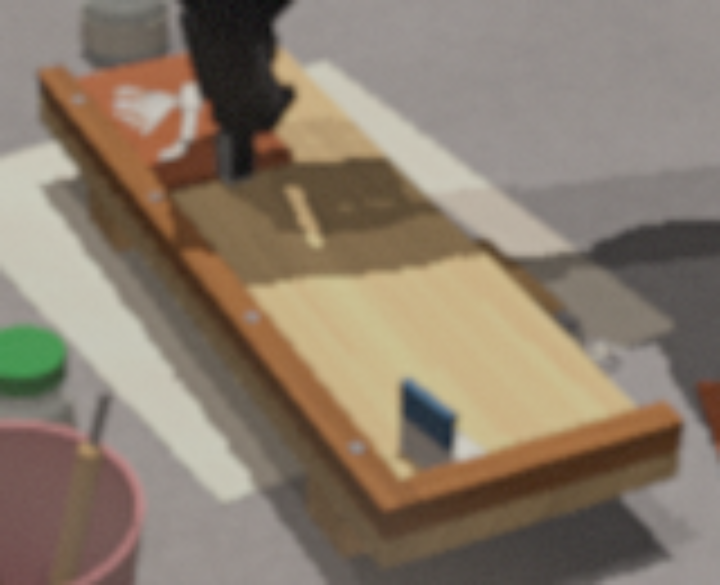

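The wrist view is unchanged relative to the tile, with its corner still at (271,188). The trailing edge is 7.7 mm ahead of the finger centre, about -106, so 34 mm remain.

```bash
python3 -m handwheel '[{"grip":0,"tx":0,"ty":0,"tz":-3,"wx":0,"wy":0,"wz":0},{"grip":0,"tx":0,"ty":0,"tz":-3,"wx":0,"wy":0,"wz":0},{"grip":0,"tx":0,"ty":0,"tz":-3,"wx":0,"wy":0,"wz":0},{"grip":0,"tx":0,"ty":0,"tz":-3,"wx":0,"wy":0,"wz":0},{"grip":0,"tx":0,"ty":0,"tz":-3,"wx":0,"wy":0,"wz":0},{"grip":0,"tx":0,"ty":0,"tz":-3,"wx":0,"wy":0,"wz":0},{"grip":0,"tx":0,"ty":0,"tz":-3,"wx":0,"wy":0,"wz":0},{"grip":0,"tx":0,"ty":0,"tz":-3,"wx":0,"wy":0,"wz":0},{"grip":0,"tx":0,"ty":0,"tz":-3,"wx":0,"wy":0,"wz":0},{"grip":0,"tx":0,"ty":0,"tz":-3,"wx":0,"wy":0,"wz":0}]'
python3 -m handwheel '[{"grip":0,"tx":0,"ty":0,"tz":-2,"wx":0,"wy":0,"wz":0},{"grip":0,"tx":0,"ty":0,"tz":-1,"wx":0,"wy":0,"wz":0},{"grip":0,"tx":0,"ty":0,"tz":-1,"wx":0,"wy":0,"wz":0},{"grip":0,"tx":0,"ty":0,"tz":0,"wx":0,"wy":0,"wz":0},{"grip":0,"tx":0,"ty":0,"tz":6,"wx":0,"wy":0,"wz":0},{"grip":0,"tx":0,"ty":0,"tz":14,"wx":0,"wy":0,"wz":0},{"grip":0,"tx":0,"ty":0,"tz":10,"wx":0,"wy":0,"wz":0}]'
python3 - <<'E'
from rig import sense,eyes
from h import *
s=sense();p,R=pose(s);print(p,w2b(p),s["force"])
c=eyes.capture("wrist"); cv2.imwrite("pics/w13.png",c["pixels"][:,:,::-1])
c=eyes.capture("scene"); cv2.imwrite("pics/c13.png",cv2.resize(c["pixels"][130:260,200:360,::-1],None,fx=4.5,fy=4.5))
E
```

```text
time_s: 19.03
eef_pos: [573.1, -75.2, 41.9]
ee_rot: [0.707, -0.707, 0.024, -0.024]
force: [-1.1, 3.4, 1.3]
grip_width: 0.0
time_s: 19.62
eef_pos: [575.2, -47.8, 41.9]
ee_rot: [-0.707, 0.707, -0.024, 0.024]
force: [-0.7, 0.8, 0.3]
grip_width: 0.003
[575.19772885 -47.83441698  41.92506844] (16.6, -100.6) [-0.70652185  0.77576567  0.33516831]
```

View pics/w13.png

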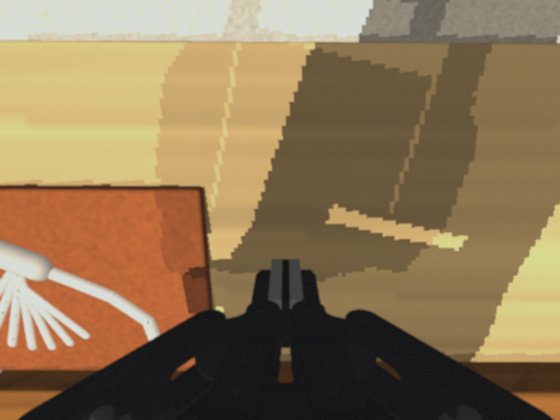

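View pics/c13.png

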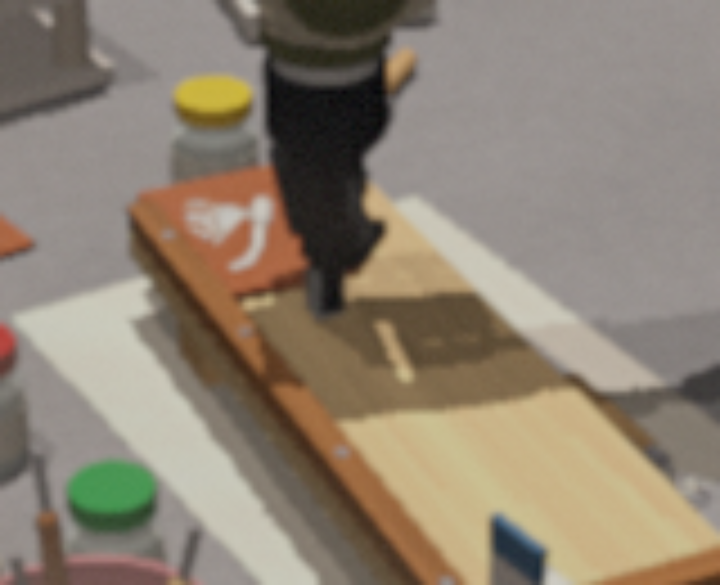

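The fingers are off the tile and its corner is at (202,187) in the wrist view. I'll lift away and measure the overhang and squareness unobstructed.

```bash
python3 -m handwheel '[{"grip":0,"tx":0,"ty":-20,"tz":0,"wx":0,"wy":0,"wz":0},{"grip":0,"tx":0,"ty":-30,"tz":0,"wx":0,"wy":0,"wz":0},{"grip":0,"tx":-20,"ty":-35,"tz":0,"wx":0,"wy":0,"wz":0},{"grip":0,"tx":-30,"ty":-35,"tz":0,"wx":0,"wy":0,"wz":0},{"grip":0,"tx":-35,"ty":-20,"tz":-15,"wx":0,"wy":0,"wz":0},{"grip":0,"tx":-35,"ty":0,"tz":-25,"wx":0,"wy":0,"wz":0},{"grip":0,"tx":-15,"ty":0,"tz":-30,"wx":0,"wy":0,"wz":0},{"grip":0,"tx":0,"ty":0,"tz":-25,"wx":0,"wy":0,"wz":0},{"grip":0,"tx":0,"ty":0,"tz":-15,"wx":0,"wy":0,"wz":0},{"grip":0,"tx":0,"ty":0,"tz":0,"wx":0,"wy":0,"wz":0}]'
python3 - <<'E'
from rig import sense,eyes
from h import *
s=sense();p,R=pose(s);print(p,w2b(p),s["force"])
c=eyes.capture("wrist"); cv2.imwrite("pics/w14.png",c["pixels"][:,:,::-1])
for n,o in(("scene",(220,160)),("side",(230,140))):
    c=eyes.capture(n); cv2.imwrite(f"pics/{n}14.png",cv2.resize(c["pixels"][o[1]:o[1]+120,o[0]:o[0]+140,::-1],None,fx=5,fy=5))
E
```

```text
time_s: 20.55
eef_pos: [437.7, -151.0, 178.2]
ee_rot: [-0.706, 0.707, -0.025, 0.026]
force: [0.7, 0.1, 0.3]
grip_width: 0.003
[ 437.69812124 -150.97978283  178.16751891] (-113.6, -212.9) [0.72913645 0.09033012 0.25491882]
```

View pics/w14.png

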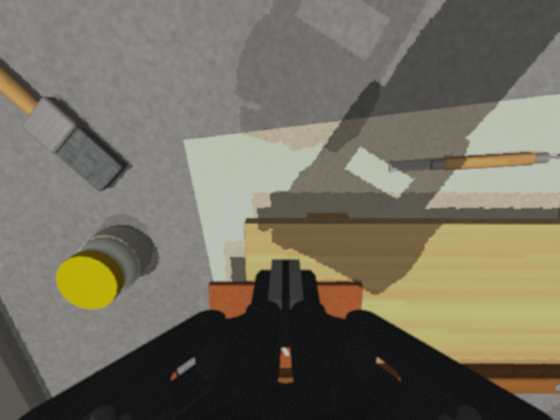

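View pics/side14.png

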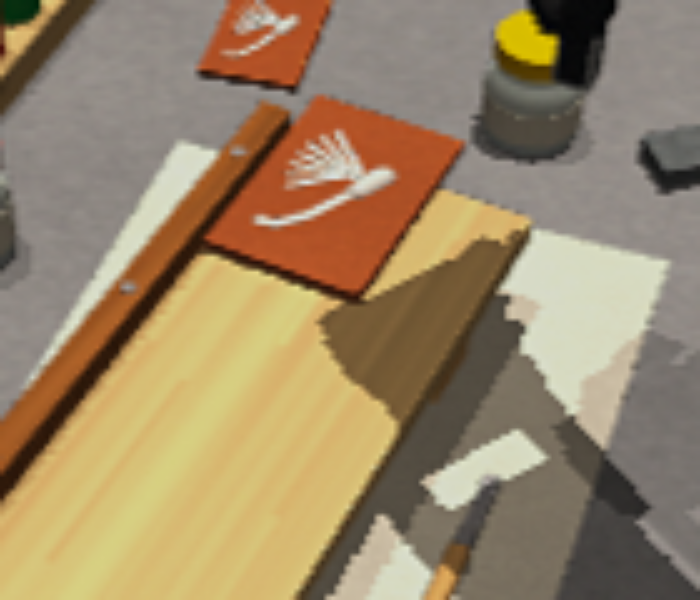

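View pics/scene14.png

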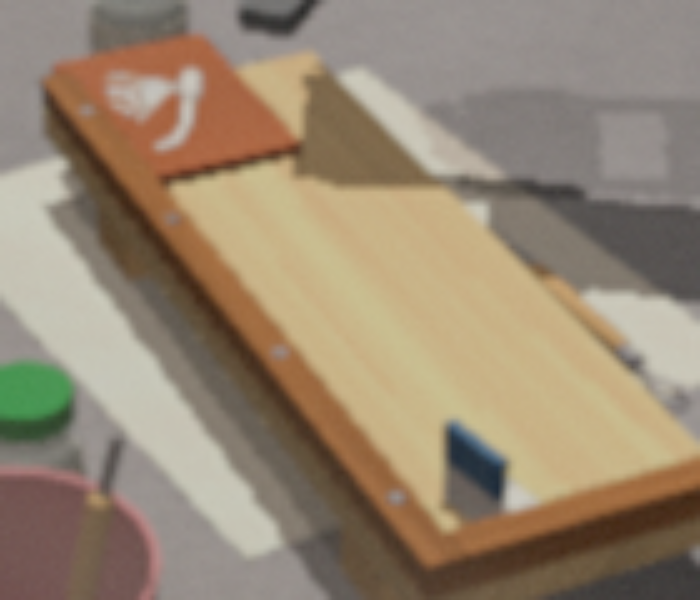

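```bash
python3 - <<'E'
from rig import eyes
from h import *
W=eyes.capture("wrist");S=eyes.capture("side");C=eyes.capture("scene")
z=lambda u,o:((u[0]+.5)/5-.5+o[0],(u[1]+.5)/5-.5+o[1])
for n,u,h in(("out front",(209,284),72),("trail front",(362,284),72),("deck corner",(246,220),63),("deck edge",(558,223),63)): print("W",n,w2b(ray(W,u,h)))
for n,u,h in(("out back",(318,96),72),("out front",(464,143),72),("trail front",(360,297),72),("trail back",(204,240),72),("deck corner",(531,216),63)): print("S",n,w2b(ray(S,z(u,(230,140)),h)))
for n,u,h in(("out front",(205,36),72),("trail front",(299,147),72),("deck corner",(317,53),63)): print("C",n,w2b(ray(C,z(u,(220,160)),h)))
E
```

```text
W out front (-31.1, -283.9)
W trail front (-31.0, -137.7)
W deck corner (-92.8, -247.2)
W deck edge (-89.7, 41.3)
S out back (69.2, -287.9)
S out front (-29.4, -287.7)
S trail front (-30.0, -138.8)
S trail back (70.1, -140.0)
S deck corner (-87.2, -254.7)
C out front (-29.3, -281.1)
C trail front (-23.9, -133.1)
C deck corner (-90.5, -246.9)
```

Three views give an overhang of about 34–40 mm, with the front edge at x ≈ -29 to -31 (snug is -30) and almost no skew. The batten contact has not been felt yet, so I'll do one light confirming press at the middle of the front edge.

```bash
python3 -m handwheel '[{"grip":0,"tx":0,"ty":20,"tz":0,"wx":0,"wy":0,"wz":0},{"grip":0,"tx":4,"ty":25,"tz":0,"wx":0,"wy":0,"wz":0},{"grip":0,"tx":4,"ty":25,"tz":0,"wx":0,"wy":0,"wz":0},{"grip":0,"tx":6,"ty":25,"tz":0,"wx":0,"wy":0,"wz":0},{"grip":0,"tx":6,"ty":20,"tz":0,"wx":0,"wy":0,"wz":0},{"grip":0,"tx":10,"ty":13,"tz":0,"wx":0,"wy":0,"wz":0},{"grip":0,"tx":10,"ty":7,"tz":0,"wx":0,"wy":0,"wz":0},{"grip":0,"tx":10,"ty":0,"tz":0,"wx":0,"wy":0,"wz":0},{"grip":0,"tx":8,"ty":0,"tz":0,"wx":0,"wy":0,"wz":0},{"grip":0,"tx":3,"ty":0,"tz":0,"wx":0,"wy":0,"wz":0}]'
python3 -m handwheel '[{"grip":0,"tx":2,"ty":0,"tz":0,"wx":0,"wy":0,"wz":0},{"grip":0,"tx":0,"ty":0,"tz":0,"wx":0,"wy":0,"wz":0}]'
python3 -c '
from rig import sense
from h import *
print(w2b(sense()["eef_pos"]))'
```

```text
time_s: 21.68
eef_pos: [499.9, -152.5, 43.0]
ee_rot: [-0.707, 0.707, -0.024, 0.024]
force: [0.6, -0.7, -0.3]
grip_width: -0.001
time_s: 21.85
eef_pos: [501.0, -152.8, 43.1]
ee_rot: [-0.707, 0.707, -0.024, 0.024]
force: [-0.8, 0.3, -0.4]
grip_width: 0.0
(-50.3, -210.4)
```

```bash
python3 -m handwheel '[{"grip":0,"tx":2,"ty":0,"tz":0,"wx":0,"wy":0,"wz":0},{"grip":0,"tx":2,"ty":0,"tz":0,"wx":0,"wy":0,"wz":0},{"grip":0,"tx":2,"ty":0,"tz":0,"wx":0,"wy":0,"wz":0},{"grip":0,"tx":1,"ty":0,"tz":0,"wx":0,"wy":0,"wz":0},{"grip":0,"tx":1,"ty":0,"tz":0,"wx":0,"wy":0,"wz":0},{"grip":0,"tx":1,"ty":0,"tz":0,"wx":0,"wy":0,"wz":0},{"grip":0,"tx":0,"ty":0,"tz":0,"wx":0,"wy":0,"wz":0}]'
```

```text
time_s: 22.43
eef_pos: [509.9, -153.6, 42.9]
ee_rot: [-0.707, 0.707, -0.024, 0.024]
force: [0.1, 0.5, 0.5]
grip_width: 0.005
```

```bash
python3 -m handwheel '[{"grip":0,"tx":0.7,"ty":0,"tz":0,"wx":0,"wy":0,"wz":0},{"grip":0,"tx":0,"ty":0,"tz":0,"wx":0,"wy":0,"wz":0}]'
```

```text
time_s: 22.6
eef_pos: [510.5, -153.7, 42.9]
ee_rot: [-0.707, 0.707, -0.024, 0.024]
force: [0.4, 0.2, 0.2]
grip_width: 0.003
```

```bash
python3 -m handwheel '[{"grip":0,"tx":0.7,"ty":0,"tz":0,"wx":0,"wy":0,"wz":0},{"grip":0,"tx":0,"ty":0,"tz":0,"wx":0,"wy":0,"wz":0}]'
```

```text
time_s: 22.77
eef_pos: [511.2, -153.7, 42.9]
ee_rot: [-0.707, 0.707, -0.024, 0.024]
force: [-0.9, -1.3, -0.5]
grip_width: -0.004
```

```bash
python3 -m handwheel '[{"grip":0,"tx":0.6,"ty":0,"tz":0,"wx":0,"wy":0,"wz":0},{"grip":0,"tx":0,"ty":0,"tz":0,"wx":0,"wy":0,"wz":0}]'
```

```text
time_s: 22.93
eef_pos: [511.5, -153.7, 42.8]
ee_rot: [0.707, -0.707, 0.025, -0.024]
force: [-2.2, -0.7, -0.1]
grip_width: -0.0
```

```bash
python3 -m handwheel '[{"grip":0,"tx":0.6,"ty":0,"tz":0,"wx":0,"wy":0,"wz":0},{"grip":0,"tx":0,"ty":0,"tz":0,"wx":0,"wy":0,"wz":0}]'
```

```text
time_s: 23.1
eef_pos: [511.6, -153.7, 42.8]
ee_rot: [0.707, -0.707, 0.025, -0.023]
force: [-5.5, -0.6, 2.7]
grip_width: 0.001
```

```bash
python3 -m handwheel '[{"grip":0,"tx":0.6,"ty":0,"tz":0,"wx":0,"wy":0,"wz":0},{"grip":0,"tx":0,"ty":0,"tz":0,"wx":0,"wy":0,"wz":0}]'
```

```text
time_s: 23.27
eef_pos: [511.7, -153.7, 42.7]
ee_rot: [0.707, -0.706, 0.025, -0.023]
force: [-7.7, -1.1, 4.4]
grip_width: 0.001
```

The force has risen to about 8 N with no further motion, so the tile is seated against the batten. I'll back off, rise clear and check.

```bash
python3 -m handwheel '[{"grip":0,"tx":-3,"ty":0,"tz":0,"wx":0,"wy":0,"wz":0},{"grip":0,"tx":-12,"ty":0,"tz":0,"wx":0,"wy":0,"wz":0},{"grip":0,"tx":-20,"ty":0,"tz":0,"wx":0,"wy":0,"wz":0},{"grip":0,"tx":-20,"ty":-15,"tz":0,"wx":0,"wy":0,"wz":0},{"grip":0,"tx":-10,"ty":-30,"tz":10,"wx":0,"wy":0,"wz":0},{"grip":0,"tx":0,"ty":-35,"tz":30,"wx":0,"wy":0,"wz":0},{"grip":0,"tx":0,"ty":-35,"tz":35,"wx":0,"wy":0,"wz":0},{"grip":0,"tx":0,"ty":-30,"tz":35,"wx":0,"wy":0,"wz":0},{"grip":0,"tx":0,"ty":-10,"tz":20,"wx":0,"wy":0,"wz":0},{"grip":0,"tx":0,"ty":0,"tz":0,"wx":0,"wy":0,"wz":0}]'
python3 - <<'E'
from rig import sense,eyes
from h import *
s=sense();p,R=pose(s);print(p,w2b(p),s["force"])
for n,o in(("scene",(220,130)),("side",(230,140)),("wrist",(0,0))):
    c=eyes.capture(n); cr=c["pixels"][:,:,::-1]; 
    if n!="wrist": cv2.imwrite(f"pics/full_{n}15.png",cr); cr=cv2.resize(cr[o[1]:o[1]+120,o[0]:o[0]+140],None,fx=5,fy=5)
    cv2.imwrite(f"pics/{n}15.png",cr)
E
```

```text
time_s: 24.1
eef_pos: [457.5, -28.8, 189.0]
ee_rot: [-0.706, 0.707, -0.021, 0.025]
force: [0.2, 0.2, -0.5]
grip_width: -0.002
[457.48882893 -28.79844622 189.04131432] (-102.1, -89.7) [ 0.19711914  0.19363122 -0.47373301]
```

View pics/side15.png

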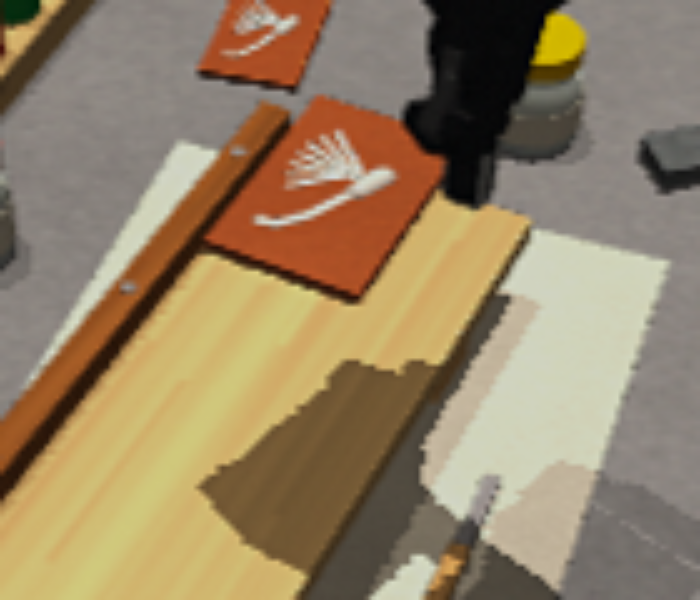

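View pics/wrist15.png

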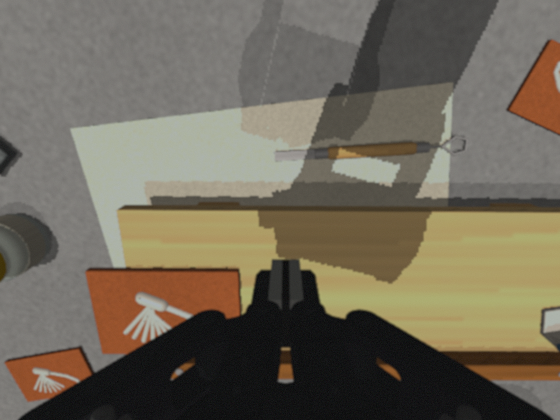

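View pics/full_scene15.png

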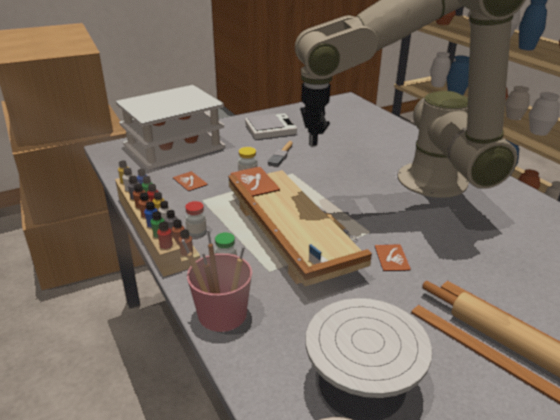

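The tile lies flat and square, with its front edge from (88,269) to (239,269) in the wrist view. Every bystander sits at its first-image pixel position in the scene view. One last numeric check before handing in.

```bash
python3 - <<'E'
from rig import eyes,sense,ctrl
from h import *
W=eyes.capture("wrist")
P=[w2b(ray(W,u,h)) for u,h in(((88,269),72),((239,269),72),((118,207),63),((558,210),63))];print(P,"overhang",P[2][1]-P[0][1],"or",150-(P[1][1]-P[2][1]))
a=cv2.imread("pics/scene0.png").astype(int);b=eyes.capture("scene")["pixels"][:,:,::-1].astype(int)
d=np.abs(a-b).max(2)
for n,(u,v) in dict(test=(316,254),wax=(247,160),ga=(225,242),gb=(195,215),brush=(280,153)).items(): print(n,d[v-7:v+8,u-7:u+8].mean().round(1))
print(sense()["time_s"],sense()["force"])
ctrl.finish_job()
E
```

```text
[(-32.9, -284.5), (-32.8, -138.5), (-92.9, -250.1), (-89.7, 162.1)] overhang 34.400000000000006 or 38.400000000000006
test 5.0
wax 5.7
ga 5.0
gb 5.0
brush 5.5
24.35 [-0.07316202 -1.56968911 -0.33075212]
the job is handed in; nothing more can be done
```

I pushed the tile back to the batten and along the board, gave it one light press home, lifted clear and handed the job in at about 24 s. No verdict is given.

**Last checks**
- **Overhang:** about 34–38 mm in the last wrist view; the other estimates ran from 33 to 40 mm.
- **Snug and square:** skew is near zero. The final press stopped moving at about 8 N, so I take the tile as seated. The front edge measured x ≈ -29 to -31 before that press, where snug is -30. The last wrist view read -33, and it also put the open front corner of the deck about 3 mm too far forward (-93 instead of -90).
- **Contact forces:** sliding forces stayed within a few newtons at the readings taken, and the highest reading against the tile was about 8 N.
- **Bystanders:** the test tile, wax jar, both glaze jars and brush matched the first picture. I did not measure the loop tool or rib.

**What disagreed**
- **Fingertip height:** the fingertips were about 25 mm higher than the reported TCP. My first pass therefore went over the tile without touching it. I found the offset by triangulating the tip and confirmed it with a touch on bare deck, which pressed the deck at about 13 N.
- **Trailing front corner:** before the final press, one coarse scene-view point put it about 6 mm nearer the batten than the side and wrist views did.

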